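# Fit battery packs to lock bodies on a braked slide carriage

### The arm

A 7-joint arm with a two-finger parallel gripper is mounted at the origin on the work surface. World frame = base frame: x ahead of the robot, y to its left, z up, the work surface at z = 0. Lengths are in m, angles in rad, forces in N, time in s.
With the tool pointing down it reaches from about 0.35 to 0.9 m from the base axis. Payload 8.1 kg.
Tool frame: the origin (TCP) lies midway between the tips of the shut fingers; the grasp point (between the pads) lies 19 mm behind it; z points along the fingers, y is the line along which they close (so a half turn about z gives the same grasp; the last joint's range is limited). The gripper opens to 92 mm and grips with 3 to 60 N. Pads are 19 mm wide; open, the fingers measure 130 mm over their backs; the gripper's body (75 mm by 190 mm) begins 47 mm behind the grasp point.
Start: joints at [-1.409, 0.434, 0.025, 1.573, -0.012, 1.134, -0.075], TCP at [0.164, 0.603, 0.196] pointing down, gripper open.
Joint ranges: [-2.62, 2.62], [-0.44, 2.09], [-1.27, 1.32], [0.08, 2.57], [-1.32, 4.46], [0.12, 2], [-2.74, 2.74]. Speed limits (rad/s): [2.22, 2.22, 3.01, 3.01, 3.14, 3.14, 3.14].

### API

Orientations are given as a rotation vector (axis times angle).
In Python, from cell import observe, get_image, camera_model, sign_off, recognise, silhouettes gives the robot as it stands.
- The arm moves only by the tool apply_moves, never from a script. Its argument "motion" is a list of rows, each an object of numbers: "x", "y", "z": the shift along the world's x, y, z in cm; "yaw": the turn about the world's z in degrees; "hand": the opening, from -1 (shut) to 1 (fully open), so that 0 is half open. In form: [{"x": .., "y": .., "z": .., "yaw": .., "hand": ..}, ...]. A call has 1 to 10 rows; each row is the pose to reach, as a shift and turn from the pose commanded when the call began; what a row does not reach only later rows make up. A row lasts 1/8 s, in which the tool goes at most 62.5 mm and 10.7 degrees, less where a joint would pass 70% of its speed; a pose out of reach is approached as far as the arm can. A call with a gripper value outside its range is refused whole. The fingers move at their own pace and stop on an object; "newtons" is the grip in N (left out, the last holds). Time passes only in rows, so rows that repeat a pose let the fingers close. It gives the time, the measured TCP pose, the force, the opening and the grip force at its end, in the units of the state.
- observe(): the state, without advancing time (a new reading comes with each control period).
- get_image(name): name is "side" or "top" or "wrist"; returns the picture (420x560x3 uint8, blue, green, red); there is no depth.
- camera_model(name): a dict with "camera_matrix" (3x3 intrinsics, pixels), "T" (4x4, takes a point from camera to world coordinates). Camera axes: x right, y up, looking along -z (the intrinsics and any distortion apply to the point x, -y, -z); pixel columns grow to the right and rows downward; lengths in m; the calibration is good to about 2 mm. A picture is of the moment at which its call begins: read the wrist's pose just before it. camera_model takes no time and is no camera call; for the wrist camera it gives the pose at the moment of the call.
- sign_off(): hands the job in; it is judged then, once.
Trained networks look in the newest picture that a camera, given by its name, has taken for a name from the list of things; names that differ only in an ending like _2 or _b are one class to them, and where a whole thing is asked for, a point or a joint stands for the part that bears it (a point fixed in the world has none). Each returns a list of dicts, best first, with "p" (0 to 1); they miss things now and then, are a little off and sometimes report something else, mostly with a low value. They report only what shows in the picture. A call takes as long as a camera call.
- recognise(query, camera): "rect" ([left, top, right, bottom] in pixels, round what is visible of it).
- silhouettes(query, camera): "mask" (420x560 bool, what is visible of it) and "rect" ([left, top, right, bottom] in pixels, round what is visible of it).
The state is a dict: "clock": time; "joints": joint angles; "dq": joint speeds; "joint_efforts": joint torques, N m; "position": TCP position; "ee_rot": TCP orientation; "force": force on the tool from outside, world axes, zero at the start; "ft_torque": the same for the moment, N m; "width": opening from 0.0 (shut) to 1.0 (fully open); "gripper_force": force on a finger pad.
Only numpy, scipy, OpenCV 4.12 (cv2) and the standard library are available. Lean on these libraries where they do the work, as an engineer would, in place of code of your own. Each camera call takes 0.05 s, during which the arm holds its last target. There are 200 camera calls.

### The job

Set the carriage's brake by pulling the brake lever up to its last notch, then fit every battery pack lying on the desk into a lock body, one to each: tongue under the lip first, then tail swung down until it clips in flat. With all of them in, press the brake's thumb button to let the brake off and slide the carriage along the rail, lever end first, right up against the end stop. Leave the wheel, cam plates and pry bar alone.

Things in the scene. Friction and masses are not known exactly. Their poses are not given: they have to be found in the camera images.
- pack1_c (a point): Battery pack 1: loose grey slab 76 mm long (its x), 38 wide (y), 24 high (z), 0.1 to 0.17 kg, lying label up. A flat tongue, 14 mm long, 24 wide, 5 thick, level with the underside, sticks out of its nose (-x end); the nose points roughly towards the robot. The point is the slab's centre, 12 mm above its underside. x points from nose to tail, z up. None if absent
- pack2_c (a point): Battery pack 2: the same as pack 1, elsewhere on the desk, same point and axes. (On every pack a small tab, 6 mm long, 20 wide, from 6 to 12 mm above the underside, sticks out of the tail, the +x end.) None if absent
- pack4_c (a point): Battery pack 4: the same as pack 1, elsewhere on the desk, same point and axes. None if absent
- pack3_c (a point): Battery pack 3: the same as pack 1, elsewhere on the desk, same point and axes. None if absent
- bay4 (a point): The same in lock body 4, the next along y, nearest the brake lever
- bay1 (a point): Where the centre of a pack's slab lies when fully home in lock body 1 (any pack fits any of the four): 12 mm above the bay floor, 52 mm above the desk. x runs from the lip end (robot's side) to the catch end, y along the rail towards the end stop and brake lever, z up. Silver lock body 134 x 62 mm, open on top; 42 mm between side walls 8 mm high, 10 thick; a pack has 1 to 2 mm play
- bay2 (a point): The same in lock body 2, beside it, 70 mm on along y. In each bay the inner face of the end wall is at x = -53 mm from this point, and a lip 4 mm thick reaches from it over the floor as far as x = -45 mm, with 8 mm free under it. The tongue goes under the lip with the tail raised about 0.25 to 0.3 rad, then the tail is swung down; a pack dropped in level cannot enter
- bay3 (a point): The same in lock body 3, the next along y. In each bay a sloping steel spring catch at the tail end (16 mm wide, its top 28 mm above the floor, its free edge at x = +40 mm) gives way outward as the tail is swung down, then springs back over the tail tab: about 4 to 8 N downward at the middle of the pack, less at the tail
- carriage (a joint): travel of the aluminium carriage on the steel rail, in m: 0 at the knob-side end, 0.150 against the stop at the other; grows along y of the bay frames. Slides with 2 to 4 N when the brake is off; the brake holds about 20 N. Plate 120 x 455 mm, top 34 mm above the desk. The stop blocks at both rail ends are 48 mm high
- knob (a point): centre of the black round knob on the carriage by which it is pushed along: 24 mm across, 28 mm high, from 52 to 80 mm above the desk, on a thin post; axes as the bay frames
- lever (a joint): angle of the ratchet brake lever, rad: 0 at rest (off), grows as the handle is raised. Notches at 0.23, 0.43, 0.63; only the last, 0.63, brakes; hard stop at 0.75. Raised just past a notch (0.68 for the last) and let go, it drops back onto the notch and stays; the button lets it spring down to 0. Takes 3 to 6 N upward at the handle
- lever_grip (a point): middle of the lever's handle, a round rubber sleeve 16 mm thick, 55 mm long, 88 mm from the lever's pin. At rest the handle points towards the robot (-x of the bay frames), rising 0.15 rad above level, about 65 mm above the desk, 40 mm or more free beside it. The axes turn with the lever; y is parallel to the pin
- hinge (a point): the lever's pin, the axis it turns about, parallel to y of the bay frames; 52 mm above the desk; axes as the bay frames
- button (a point): centre of the top of the brake's round black thumb button, 22 mm across, on the bracket behind the lever's pin, 99 mm above the desk. Pressed straight down 6 to 7 mm (3 to 5 N) it lifts the pawl and the lever drops to 0; it springs back up
- wheel: a blue nylon luggage wheel lying flat, 60 mm across, 24 mm thick, loose; not part of the job. Origin at the centre of its underside
- prybar: a black iron pry bar, 284 mm long along its x and 12 to 26 mm high, loose; not part of the job. Origin at the middle of its underside
- cam1: a loose flat brass cam plate, 5 mm thick and 58 mm long, beyond the rail; not part of the job. Origin under the centre of its round end
- cam2: a loose flat brass cam plate, 5 mm thick and 58 mm long, beyond the rail; not part of the job. Origin under the centre of its round end

How it is judged:
On the way, in this order (a step that is already met when the one before it is completed fails the run):
1. the brake lever is up in its last notch (value of joint lever above 0.6 rad), for 0.3 s.
2. with the brake on, every pack on hand is hooked and clipped flat in a lock body (value of joint lever above 0.6 rad and ((distance between pack1_c and bay1 below 0.005 m and angle between pack1_c's own z axis and vertical below 0.03 rad and angle between the x axis of pack1_c and the x axis of bay1, either way round below 0.08 rad) or (distance between pack1_c and bay2 below 0.005 m and angle between pack1_c's own z axis and vertical below 0.03 rad and angle between the x axis of pack1_c and the x axis of bay2, either way round below 0.08 rad) or (distance between pack1_c and bay3 below 0.005 m and angle between pack1_c's own z axis and vertical below 0.03 rad and angle between the x axis of pack1_c and the x axis of bay3, either way round below 0.08 rad) or (distance between pack1_c and bay4 below 0.005 m and angle between pack1_c's own z axis and vertical below 0.03 rad and angle between the x axis of pack1_c and the x axis of bay4, either way round below 0.08 rad)) and ((distance between pack2_c and bay1 below 0.005 m and angle between pack2_c's own z axis and vertical below 0.03 rad and angle between the x axis of pack2_c and the x axis of bay1, either way round below 0.08 rad) or (distance between pack2_c and bay2 below 0.005 m and angle between pack2_c's own z axis and vertical below 0.03 rad and angle between the x axis of pack2_c and the x axis of bay2, either way round below 0.08 rad) or (distance between pack2_c and bay3 below 0.005 m and angle between pack2_c's own z axis and vertical below 0.03 rad and angle between the x axis of pack2_c and the x axis of bay3, either way round below 0.08 rad) or (distance between pack2_c and bay4 below 0.005 m and angle between pack2_c's own z axis and vertical below 0.03 rad and angle between the x axis of pack2_c and the x axis of bay4, either way round below 0.08 rad)) and ((distance between pack3_c and bay1 below 0.005 m and angle between pack3_c's own z axis and vertical below 0.03 rad and angle between the x axis of pack3_c and the x axis of bay1, either way round below 0.08 rad) or (distance between pack3_c and bay2 below 0.005 m and angle between pack3_c's own z axis and vertical below 0.03 rad and angle between the x axis of pack3_c and the x axis of bay2, either way round below 0.08 rad) or (distance between pack3_c and bay3 below 0.005 m and angle between pack3_c's own z axis and vertical below 0.03 rad and angle between the x axis of pack3_c and the x axis of bay3, either way round below 0.08 rad) or (distance between pack3_c and bay4 below 0.005 m and angle between pack3_c's own z axis and vertical below 0.03 rad and angle between the x axis of pack3_c and the x axis of bay4, either way round below 0.08 rad)) and ((distance between pack4_c and bay1 below 0.005 m and angle between pack4_c's own z axis and vertical below 0.03 rad and angle between the x axis of pack4_c and the x axis of bay1, either way round below 0.08 rad) or (distance between pack4_c and bay2 below 0.005 m and angle between pack4_c's own z axis and vertical below 0.03 rad and angle between the x axis of pack4_c and the x axis of bay2, either way round below 0.08 rad) or (distance between pack4_c and bay3 below 0.005 m and angle between pack4_c's own z axis and vertical below 0.03 rad and angle between the x axis of pack4_c and the x axis of bay3, either way round below 0.08 rad) or (distance between pack4_c and bay4 below 0.005 m and angle between pack4_c's own z axis and vertical below 0.03 rad and angle between the x axis of pack4_c and the x axis of bay4, either way round below 0.08 rad))), for 0.2 s.
3. the brake has been let off: the lever is down (value of joint lever below 0.1 rad), for 0.2 s.
At the end, for the whole second after the job is handed in: Every pack present lies flat (within 0.03 rad) and within 5 mm of its home position in a lock body, at rest; the brake lever is down (under 0.1 rad); the carriage stands within 8 mm of the end stop (((distance between pack1_c and bay1 below 0.005 m and angle between pack1_c's own z axis and vertical below 0.03 rad and angle between the x axis of pack1_c and the x axis of bay1, either way round below 0.08 rad) or (distance between pack1_c and bay2 below 0.005 m and angle between pack1_c's own z axis and vertical below 0.03 rad and angle between the x axis of pack1_c and the x axis of bay2, either way round below 0.08 rad) or (distance between pack1_c and bay3 below 0.005 m and angle between pack1_c's own z axis and vertical below 0.03 rad and angle between the x axis of pack1_c and the x axis of bay3, either way round below 0.08 rad) or (distance between pack1_c and bay4 below 0.005 m and angle between pack1_c's own z axis and vertical below 0.03 rad and angle between the x axis of pack1_c and the x axis of bay4, either way round below 0.08 rad)) and ((distance between pack2_c and bay1 below 0.005 m and angle between pack2_c's own z axis and vertical below 0.03 rad and angle between the x axis of pack2_c and the x axis of bay1, either way round below 0.08 rad) or (distance between pack2_c and bay2 below 0.005 m and angle between pack2_c's own z axis and vertical below 0.03 rad and angle between the x axis of pack2_c and the x axis of bay2, either way round below 0.08 rad) or (distance between pack2_c and bay3 below 0.005 m and angle between pack2_c's own z axis and vertical below 0.03 rad and angle between the x axis of pack2_c and the x axis of bay3, either way round below 0.08 rad) or (distance between pack2_c and bay4 below 0.005 m and angle between pack2_c's own z axis and vertical below 0.03 rad and angle between the x axis of pack2_c and the x axis of bay4, either way round below 0.08 rad)) and ((distance between pack3_c and bay1 below 0.005 m and angle between pack3_c's own z axis and vertical below 0.03 rad and angle between the x axis of pack3_c and the x axis of bay1, either way round below 0.08 rad) or (distance between pack3_c and bay2 below 0.005 m and angle between pack3_c's own z axis and vertical below 0.03 rad and angle between the x axis of pack3_c and the x axis of bay2, either way round below 0.08 rad) or (distance between pack3_c and bay3 below 0.005 m and angle between pack3_c's own z axis and vertical below 0.03 rad and angle between the x axis of pack3_c and the x axis of bay3, either way round below 0.08 rad) or (distance between pack3_c and bay4 below 0.005 m and angle between pack3_c's own z axis and vertical below 0.03 rad and angle between the x axis of pack3_c and the x axis of bay4, either way round below 0.08 rad)) and ((distance between pack4_c and bay1 below 0.005 m and angle between pack4_c's own z axis and vertical below 0.03 rad and angle between the x axis of pack4_c and the x axis of bay1, either way round below 0.08 rad) or (distance between pack4_c and bay2 below 0.005 m and angle between pack4_c's own z axis and vertical below 0.03 rad and angle between the x axis of pack4_c and the x axis of bay2, either way round below 0.08 rad) or (distance between pack4_c and bay3 below 0.005 m and angle between pack4_c's own z axis and vertical below 0.03 rad and angle between the x axis of pack4_c and the x axis of bay3, either way round below 0.08 rad) or (distance between pack4_c and bay4 below 0.005 m and angle between pack4_c's own z axis and vertical below 0.03 rad and angle between the x axis of pack4_c and the x axis of bay4, either way round below 0.08 rad)) and linear speed of each of pack1, pack2, pack3, pack4 below 0.02 m/s and value of joint lever below 0.1 rad and value of joint carriage above 0.142 m); the robot touches nothing.
It fails at once if the wheel, a cam plate or the pry bar was shifted more than 30 mm (distance of any of wheel, cam1, cam2, prybar from where it was at the start of the episode above 0.03 m).
Of pack1, pack2, pack3, pack4 only 3 to 4 are there at a start; the rules pass over those that are not, and their reading is None.
At some moment in a run one of pack1, pack2, pack3, pack4 may be knocked a few centimetres aside while the robot is not near it.
It also fails if it takes over 210 s, if anything falls off the work surface, if the arm or the gripper's body presses on something with over 40 N, if the wrist force passes 120 N, or if a joint passes its speed limit or range.

## Working session

There is one attempt and no reset: what is moved stays moved. The work goes in short steps, Python scripts to look and compute and a tool call to move; the robot and the scene stay as the last step left them, time stands still between calls to the robot, and variables do not carry over. Pictures are saved under pics/ and viewed, at most 14 in all, crops included, and the job is handed in when it is done.

Besides the shell and the picture viewer there is one more tool, called after "Emit:" as a command line: name --argument value ..., lists and objects as JSON in quotes. apply_moves: Moves the arm, as the interface text tells. Its arguments: {"type":"object","properties":{"motion":{"type":"array","items":{"type":"object","properties":{"x":{"type":"number"},"y":{"type":"number"},"z":{"type":"number"},"yaw":{"type":"number"},"hand":{"type":"number"}}}},"newtons":{"type":"number"}},"required":["motion"]}

```bash
ls; mkdir -p pics
python3 - <<'E'
from cell import *
import cv2,numpy as np
s=observe(); print({k:np.round(v,3) for k,v in s.items()})
for n in("top","side"):
    im=get_image(n); cv2.imwrite(f"pics/{n}0.png",im); c=camera_model(n); print(n,np.round(c["camera_matrix"],1),np.round(c["T"],3), c.keys())
    for q in("pack1_c","bay1","knob","lever","button","wheel","prybar"):
        try: print(q,[(np.round(d["rect"]).tolist(),round(d["p"],2)) for d in recognise(q,n)][:6])
        except Exception as e: print(q,e)
E
```

```text
pics
{'clock': np.float64(0.0), 'joints': array([-1.409,  0.435,  0.025,  1.574, -0.012,  1.134, -0.075]), 'dq': array([ 0.   , -0.001,  0.002, -0.001,  0.001,  0.001,  0.   ]), 'joint_efforts': array([-0.0000e+00, -6.6783e+01,  9.8500e-01, -3.1449e+01, -6.1000e-02,
        4.2000e-02,  0.0000e+00]), 'position': array([0.164, 0.603, 0.196]), 'ee_rot': array([-4.150e-01, -3.114e+00,  2.000e-03]), 'force': array([0.351, 0.818, 0.304]), 'ft_torque': array([-0.015,  0.015,  0.012]), 'gripper_force': np.float64(0.0), 'width': np.float64(0.999)}
top [[494.    0.  284. ]
 [  0.  494.  209.8]
 [  0.    0.    1. ]] [[ 3.000e-03  9.770e-01 -2.130e-01  3.120e-01]
 [-1.000e+00  3.000e-03  1.000e-03  2.300e-02]
 [ 2.000e-03  2.130e-01  9.770e-01  1.371e+00]
 [ 0.000e+00  0.000e+00  0.000e+00  1.000e+00]] dict_keys(['camera_matrix', 'T'])
pack1_c [([344.0, 252.0, 365.0, 288.0], 0.7), ([249.0, 145.0, 274.0, 157.0], 0.65)]
bay1 [([203.0, 182.0, 364.0, 242.0], 0.97)]
knob [([200.0, 183.0, 368.0, 245.0], 0.72)]
lever [([344.0, 253.0, 365.0, 287.0], 0.74), ([205.0, 194.0, 217.0, 243.0], 0.72)]
button [([202.0, 180.0, 367.0, 242.0], 0.39)]
wheel [([451.0, 264.0, 470.0, 289.0], 0.58), ([199.0, 182.0, 369.0, 245.0], 0.25)]
prybar [([92.0, 236.0, 140.0, 334.0], 0.89)]
side [[388.3   0.  281.8]
 [  0.  388.3 212.5]
 [  0.    0.    1. ]] [[-0.957  0.163 -0.241  0.342]
 [-0.29  -0.595  0.75   0.744]
 [-0.021  0.787  0.616  0.723]
 [ 0.     0.     0.     1.   ]] dict_keys(['camera_matrix', 'T'])
pack1_c [([326.0, 205.0, 357.0, 221.0], 0.69)]
bay1 [([215.0, 175.0, 316.0, 314.0], 0.91)]
knob [([214.0, 182.0, 314.0, 313.0], 0.6)]
lever [([222.0, 274.0, 288.0, 296.0], 0.58)]
button [([215.0, 268.0, 231.0, 277.0], 0.62)]
wheel [([358.0, 157.0, 370.0, 173.0], 0.51), ([209.0, 179.0, 318.0, 314.0], 0.39)]
prybar []
```

Run:
```python
import cv2
t=cv2.imread("pics/top0.png");
cv2.imwrite("pics/topz.png",cv2.resize(t[110:350,80:480],None,fx=2,fy=2,interpolation=cv2.INTER_CUBIC))
s=cv2.imread("pics/side0.png");
cv2.imwrite("pics/sidez.png",cv2.resize(s[130:330,180:440],None,fx=3,fy=3,interpolation=cv2.INTER_CUBIC))
```

```text
(no output)
```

View pics/topz.png

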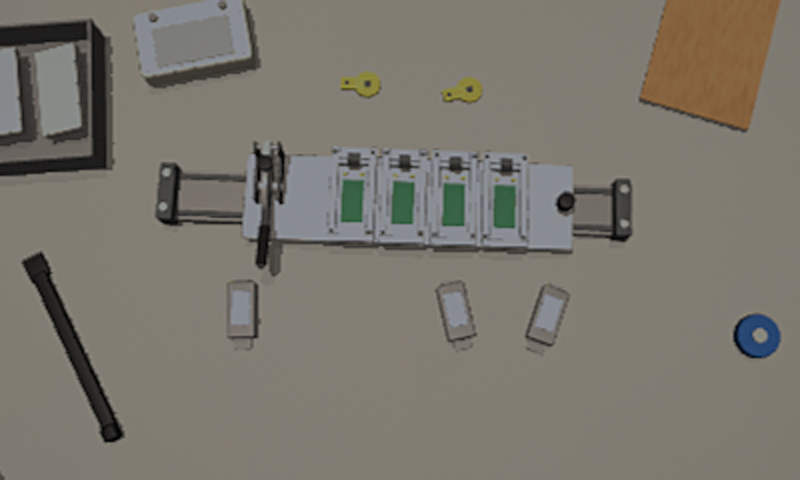

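View pics/sidez.png

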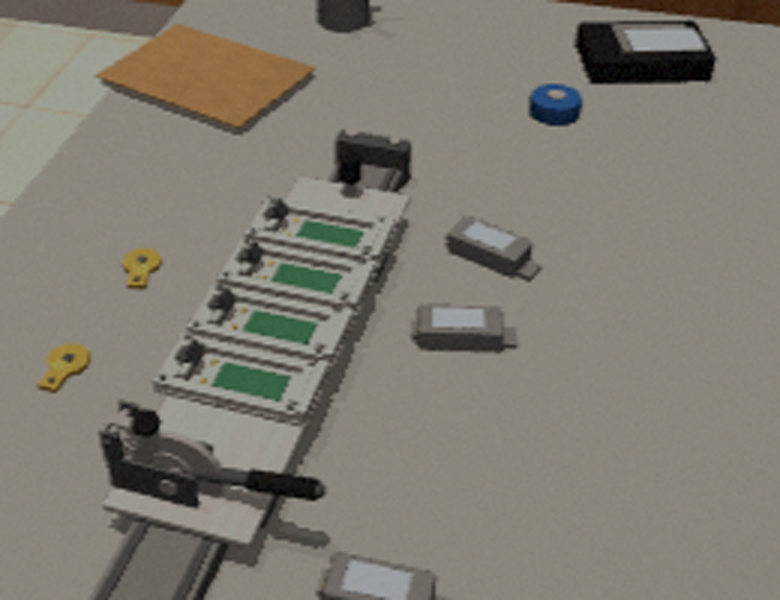

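The top view shows three packs (zoomed pixels about (242,312), (456,312), (548,315)). The lever handle is at (263,245), the knob at (566,201) and the four bays between x=350 and 505. The pry bar is at left and the wheel at right. The side view shows the same, with the button behind the lever pin at (145,420).

```bash
cat > h.py <<'E'
from cell import *
import cv2,numpy as np
from scipy.spatial.transform import Rotation as R
def ray(c,uv):
    K,T=np.array(c["camera_matrix"]),np.array(c["T"])
    d=np.linalg.inv(K)@[uv[0],uv[1],1]; return T[:3,3],T[:3,:3]@(d*[1,-1,-1])
def at(c,uv,z):
    o,d=ray(c,uv); return (o+d*(z-o[2])/d[2]).round(4)
def proj(c,p):
    T=np.array(c["T"]); q=(T[:3,:3].T@(np.array(p,float)-T[:3,3]))*[1,-1,-1]
    q=np.array(c["camera_matrix"])@q; return q[:2]/q[2]
def snap(n,f):
    c=camera_model(n); im=get_image(n); cv2.imwrite(f"pics/{f}.png",im); return c,im
def pose():
    s=observe(); y=R.from_rotvec(s["ee_rot"]).as_matrix()[:,1]
    return s["clock"],np.array(s["position"]).round(4),"closing deg",np.degrees(np.arctan2(y[1],y[0])).round(2),np.round(s["force"],1),round(float(s["width"]),3)
E
python3 - <<'E'
from h import *
c=camera_model("top")
f=lambda u,v,z:at(c,(u/2+80,v/2+110),z)
for n,u,v,z in[("pL",242,308,.024),("pM",456,308,.024),("pR",548,313,.024),("lever",263,245,.065),("knob",566,201,.08),("button",265,160,.099),
 ("b4c",352,200,.04),("b1c",505,206,.04),("stopL",168,195,.048),("stopR",622,208,.048),("cam1",368,84,.005),("wheel",757,336,.024)]: print(n,f(u,v,z))
w=camera_model("wrist");T=np.array(w["T"]);s=observe();Rt=R.from_rotvec(s["ee_rot"]).as_matrix()
print(np.round(w["camera_matrix"],1),np.round(Rt.T@(T[:3,3]-s["position"]),3),np.round(Rt.T@T[:3,:3],2)); print(pose())
E
```

```text
pL [0.4535 0.2474 0.024 ]
pM [ 0.4544 -0.0441  0.024 ]
pR [ 0.448  -0.1693  0.024 ]
lever [0.5335 0.2158 0.065 ]
knob [ 0.5919 -0.1895  0.08  ]
button [0.6422 0.212  0.099 ]
b4c [0.601 0.099 0.04 ]
b1c [ 0.5933 -0.1118  0.04  ]
stopL [0.6055 0.3509 0.048 ]
stopR [ 0.5893 -0.2711  0.048 ]
cam1 [0.7811 0.0803 0.005 ]
wheel [ 0.4177 -0.4518  0.024 ]
[[323.7   0.  285.3]
 [  0.  323.7 207.9]
 [  0.    0.    1. ]] [ 0.067 -0.    -0.189] [[-0.    0.97  0.25]
 [ 1.    0.   -0.  ]
 [-0.    0.25 -0.97]]
(0.8, array([0.1636, 0.6032, 0.1965]), 'closing deg', np.float64(74.83), array([ 0.8, -0.2,  0.9]), 0.997)
```

Emit:
apply_moves --motion '[{"x": 3, "y": -5.5, "z": 4, "yaw": 3, "hand": -0.2}, {"x": 6, "y": -11, "z": 7.5, "yaw": 7}, {"x": 9, "y": -16.5, "z": 7.5, "yaw": 13.7}, {"x": 12, "y": -22, "z": 7.5, "yaw": 13.7}, {"x": 15, "y": -27.5, "z": 7.5, "yaw": 13.7}, {"x": 18, "y": -33, "z": 7.5, "yaw": 13.7}, {"x": 22, "y": -38, "z": 7.5, "yaw": 13.7}, {"x": 26, "y": -43, "z": 7.5, "yaw": 13.7}, {"x": 29, "y": -49, "z": 7.5, "yaw": 13.7}, {"x": 30.6, "y": -55.3, "z": 7.5, "yaw": 13.7}]'

```text
schema error: expected keys x, y, z, yaw, hand
```

Emit:
apply_moves --motion '[{}, {}, {}]'

```text
schema error: expected keys x, y, z, yaw, hand
```

Run:
```python
from h import *
print(pose()); c,im=snap("wrist","w1"); np.save("w1.npy",c["T"])
for q in("pack1_c","bay1","knob","lever","button"):
    print(q,[(np.round(d["rect"]).tolist(),round(d["p"],2)) for d in recognise(q,"wrist")][:6])
cv2.imwrite("pics/w1z.png",cv2.resize(im,(800,600),interpolation=cv2.INTER_CUBIC))
```

```text
(0.8, array([0.1636, 0.6032, 0.1965]), 'closing deg', np.float64(74.83), array([ 0.8, -0.2,  0.9]), 0.997)
pack1_c []
bay1 []
knob []
lever []
button [([169.0, 307.0, 210.0, 328.0], 0.33)]
```

View pics/w1z.png

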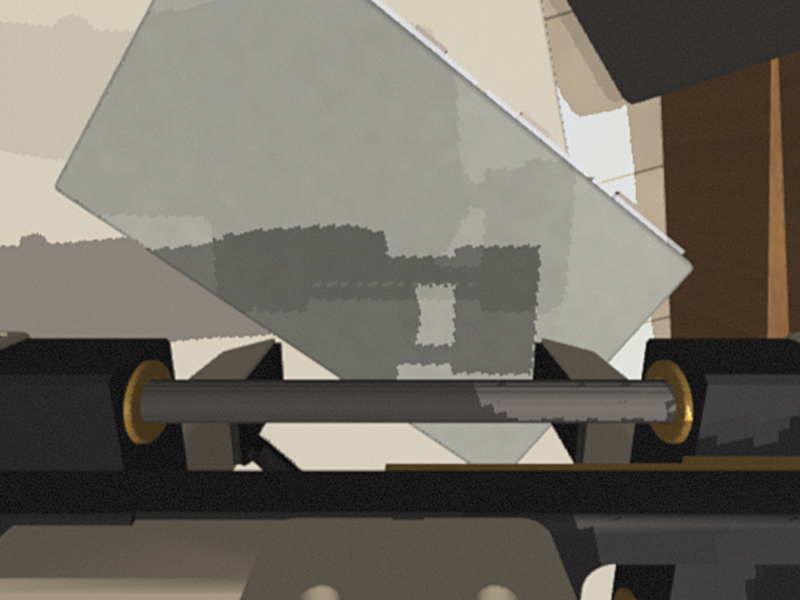

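The wrist camera sees the robot side of the fingers, and its lower half is the gripper itself. I'll stand beyond the rail to look at the bays.

Emit:
apply_moves --motion '[{"x": 4, "y": -4.5, "z": 4, "yaw": 3, "hand": -0.2}, {"x": 8, "y": -9, "z": 7.5, "yaw": 7, "hand": -0.2}, {"x": 12, "y": -13.5, "z": 7.5, "yaw": 13.7, "hand": -0.2}, {"x": 16, "y": -18, "z": 7.5, "yaw": 13.7, "hand": -0.2}, {"x": 20, "y": -22.5, "z": 7.5, "yaw": 13.7, "hand": -0.2}, {"x": 24, "y": -27, "z": 7.5, "yaw": 13.7, "hand": -0.2}, {"x": 28, "y": -31.5, "z": 7.5, "yaw": 13.7, "hand": -0.2}, {"x": 32, "y": -36, "z": 7.5, "yaw": 13.7, "hand": -0.2}, {"x": 36, "y": -40.5, "z": 7.5, "yaw": 13.7, "hand": -0.2}, {"x": 40, "y": -45, "z": 7.5, "yaw": 13.7, "hand": -0.2}]'

```text
clock: 2.35
position: [0.5648, 0.1517, 0.2717]
ee_rot: [0.04, 3.141, 0.001]
force: [1.5, 0.4, 0.2]
width: 0.401
gripper_force: 0.0
```

Emit:
apply_moves --motion '[{"x": 4, "y": -5, "z": 0, "yaw": 0, "hand": -0.2}, {"x": 8, "y": -9, "z": 0, "yaw": 0, "hand": -0.2}, {"x": 12, "y": -13, "z": 0, "yaw": 0, "hand": -0.2}, {"x": 13.6, "y": -14.3, "z": 0, "yaw": 0, "hand": -0.2}, {"x": 13.6, "y": -14.3, "z": 0, "yaw": 0, "hand": -0.2}, {"x": 13.6, "y": -14.3, "z": 0, "yaw": 0, "hand": -0.2}]'

```text
clock: 3.1
position: [0.6991, 0.0114, 0.2714]
ee_rot: [-0.039, -3.141, -0.001]
force: [0.1, -0.1, 0.1]
width: 0.402
gripper_force: 0.0
```

```bash
cat > look.py <<'E'
import sys
from h import *
f=sys.argv[1]; print(pose()); c,im=snap("wrist",f); np.save(f+".npy",c["T"])
for q in sys.argv[2:]:
    print(q,[(np.round(d["rect"]).tolist(),round(d["p"],2)) for d in recognise(q,"wrist")][:6])
cv2.imwrite(f"pics/{f}z.png",cv2.resize(im,(800,600),interpolation=cv2.INTER_CUBIC))
E
python3 look.py w2 pack1_c bay1 knob lever button
```

```text
(3.1, array([0.6991, 0.0114, 0.2714]), 'closing deg', np.float64(88.58), array([ 0.1, -0.1,  0.1]), 0.402)
pack1_c []
bay1 [([90.0, 0.0, 484.0, 160.0], 0.62)]
knob [([94.0, 2.0, 483.0, 157.0], 0.78), ([223.0, 211.0, 260.0, 234.0], 0.23)]
lever [([433.0, 0.0, 483.0, 144.0], 0.72)]
button [([450.0, 119.0, 481.0, 156.0], 0.79)]
```

View pics/w2z.png

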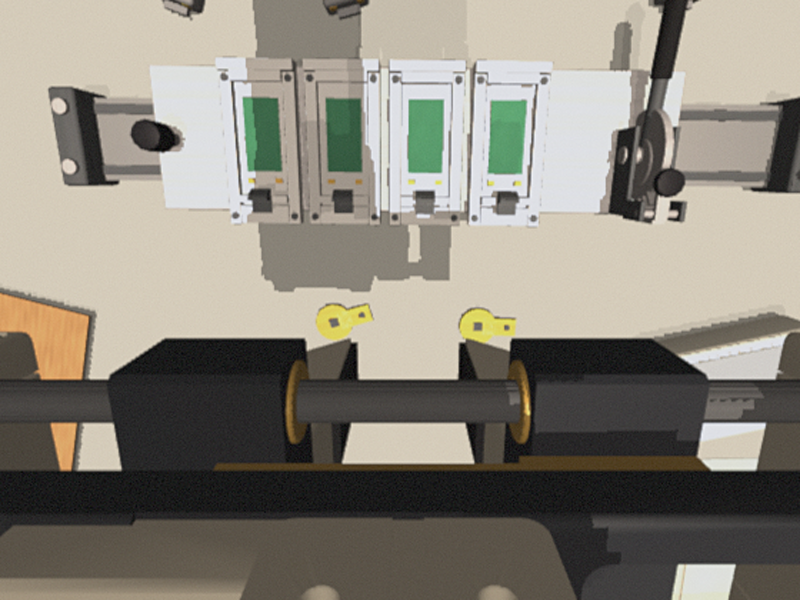

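The wrist view shows the four bays: screws of bay 1 (knob side) about (225,77)-(296,214) and of bay 4 about (480,72)-(531,218) in zoomed pixels. The knob top is at (148,134), the button at (669,182) and the handle at (668,40).

Run:
```python
from h import *
c=camera_model("wrist")
f=lambda u,v,z:at(c,(u*.7,v*.7),z)
s={1:[(225,77),(288,77),(236,216),(296,215)],2:[(309,76),(374,77),(315,217),(374,216)],3:[(394,78),(460,78),(394,217),(453,217)],4:[(480,72),(545,72),(475,219),(532,219)]}
for k,v in s.items():
    p=np.array([f(*a,.048) for a in v]); print(k,p[:,:2].tolist(),p.mean(0)[:2])
for n,u,v,z in[("knob",148,134,.08),("button",669,182,.099),("hnd",668,40,.065),("stopL",785,145,.048),("stopR",70,136,.048)]: print(n,f(u,v,z))
im=cv2.imread("pics/w2.png"); cv2.imwrite("pics/w2c.png",cv2.resize(im[30:170,140:400],(780,420),interpolation=cv2.INTER_CUBIC))
```

```text
1 [[0.5494, -0.1352], [0.5507, -0.0835], [0.662, -0.1395], [0.6625, -0.0866]] [ 0.60615 -0.1112 ]
2 [[0.5504, -0.0663], [0.5525, -0.013], [0.6647, -0.07], [0.6651, -0.0179]] [ 0.608175 -0.0418  ]
3 [[0.5537, 0.0034], [0.555, 0.0575], [0.6664, -0.0003], [0.6677, 0.0517]] [0.6107   0.028075]
4 [[0.5509, 0.0739], [0.5522, 0.1271], [0.67, 0.0712], [0.6713, 0.1215]] [0.6111   0.098425]
knob [ 0.5951 -0.1888  0.08  ]
button [0.6412 0.2108 0.099 ]
hnd [0.5352 0.2162 0.065 ]
stopL [0.6143 0.3339 0.048 ]
stopR [ 0.5919 -0.2718  0.048 ]
```

View pics/w2c.png

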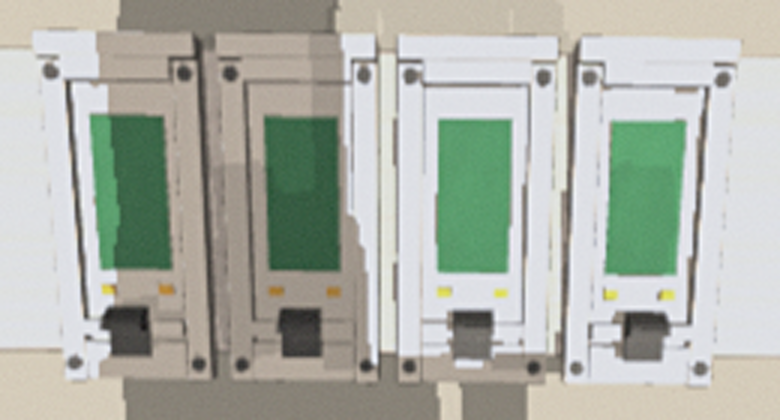

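Run:
```python
from h import *
c=camera_model("wrist")
f=lambda u,v,z:at(c,(140+u/3,30+v/3),z)[:2].tolist()
print("outer near",f(475,37,.052),f(305,35,.052),"lip",f(475,83,.052),f(305,82,.052),f(135,80,.052),f(645,87,.052))
print("far",f(475,378,.048),"catch",f(472,309,.068),f(302,308,.068),f(130,306,.068),f(645,310,.068))
print("inner walls z48: b3",f(425,180,.048),f(528,180,.048),"b2",f(247,180,.048),f(343,180,.048),'b1',f(74,180,.048),f(172,180,.048))
print("green b3",f(475,120,.042),f(475,272,.042), f(437,196,.042),f(512,196,.042))
```

```text
outer near [0.5421, 0.0298] [0.5398, -0.0354] lip [0.5584, 0.0296] [0.5564, -0.0364] [0.554, -0.1022] [0.5614, 0.0955]
far [0.6723, 0.028] catch [0.6433, 0.0265] [0.6413, -0.0405] [0.6388, -0.1081] [0.6454, 0.0946]
inner walls z48: b3 [0.593, 0.0091] [0.594, 0.0504] b2 [0.5912, -0.0622] [0.5922, -0.0237] b1 [0.5895, -0.1316] [0.5905, -0.0923]
green b3 [0.5702, 0.0298] [0.6291, 0.0289] [0.5987, 0.0138] [0.5995, 0.0445]
```

Emit:
apply_moves --motion '[{"x": -4, "y": 5, "z": 0, "yaw": 0, "hand": -0.15}, {"x": -8, "y": 10, "z": -3, "yaw": 0, "hand": -0.15}, {"x": -12, "y": 15, "z": -7, "yaw": 0, "hand": -0.15}, {"x": -16.6, "y": 20.5, "z": -12, "yaw": 0, "hand": -0.15}, {"x": -16.6, "y": 20.5, "z": -15, "yaw": 0, "hand": -0.15}, {"x": -16.6, "y": 20.5, "z": -15, "yaw": 0, "hand": -0.15}]'

```text
clock: 4.15
position: [0.5289, 0.2175, 0.1184]
ee_rot: [-0.032, -3.135, 0.002]
force: [0.8, 0.2, 0.1]
width: 0.429
gripper_force: 0.0
```

```bash
python3 look.py w3 lever pack1_c
python3 - <<'E'
from h import *
c=camera_model("side"); _,im=snap("side","s3"); 
a=im[240:340,200:330]; cv2.imwrite("pics/s3z.png",cv2.resize(a,None,fx=6,fy=6,interpolation=cv2.INTER_CUBIC))
w=cv2.imread("pics/w3.png"); cv2.imwrite("pics/b3.png",np.vstack([cv2.resize(w[60:260,100:460],(720,400)),cv2.resize(a,(260,200))[:,:].repeat(1,0) if 0 else cv2.copyMakeBorder(cv2.resize(a,(260,200)),0,0,0,460,0)]))
E
```

```text
(4.15, array([0.5289, 0.2175, 0.1184]), 'closing deg', np.float64(88.83), array([0.8, 0.2, 0.1]), 0.429)
lever [([269.0, 178.0, 299.0, 321.0], 0.95)]
pack1_c []
```

View pics/b3.png

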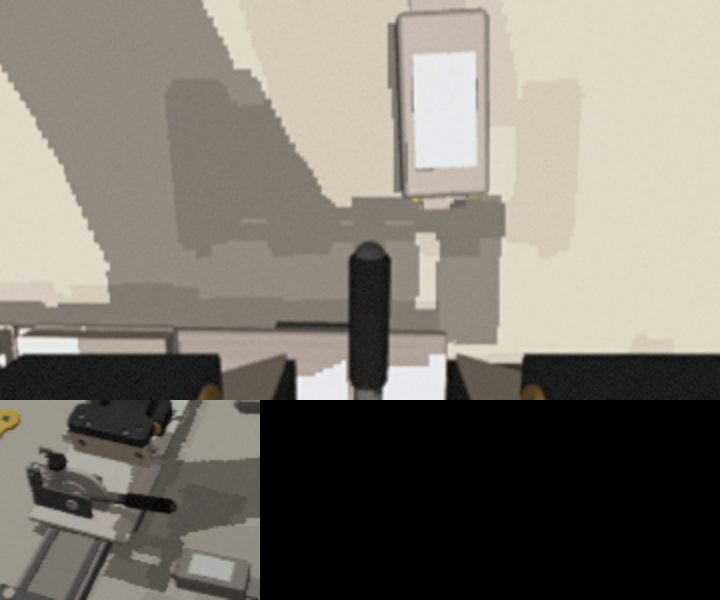

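The handle is centred between the fingers, from crop (370,243) to (370,388). Pack L sits ahead at (443,105).

Run:
```python
from h import *
c=camera_model("wrist"); print(pose())
print(at(c,(285,183),.068),at(c,(284.5,254),.066))
f=lambda u,v:at(c,(100+u/2,60+v/2),.024)
print([f(*p).tolist() for p in [(400,14),(486,12),(405,196),(488,192)]])
```

```text
(4.35, array([0.5353, 0.2145, 0.1227]), 'closing deg', np.float64(88.45), array([-0. , -0.2,  0.2]), 0.425)
[0.512  0.2145 0.068 ] [0.571  0.2125 0.066 ]
[[0.4236, 0.2294, 0.024], [0.4238, 0.2648, 0.024], [0.4981, 0.2304, 0.024], [0.4974, 0.267, 0.024]]
```

Emit:
apply_moves --motion '[{"x": 0.5, "y": -0.2, "z": -4, "yaw": 0, "hand": -0.15}, {"x": 0.5, "y": -0.2, "z": -7.5, "yaw": 0, "hand": -0.15}, {"x": 0.5, "y": -0.2, "z": -7.5, "yaw": 0, "hand": -0.15}, {"x": 0.5, "y": -0.2, "z": -7.5, "yaw": 0, "hand": -1}, {"x": 0.5, "y": -0.2, "z": -7.5, "yaw": 0, "hand": -1}, {"x": 0.5, "y": -0.2, "z": -7.5, "yaw": 0, "hand": -1}, {"x": 0.5, "y": -0.2, "z": -7.5, "yaw": 0, "hand": -1}]' --newtons 20

```text
clock: 5.22
position: [0.5388, 0.2134, 0.047]
ee_rot: [0.04, 3.141, 0.001]
force: [-0.2, -1.1, -0.3]
width: 0.044
gripper_force: 0.0
```

```bash
python3 look.py w4 lever
python3 - <<'E'
from h import *
_,im=snap("side","s4"); w=cv2.imread("pics/w4.png")
cv2.imwrite("pics/b4.png",np.hstack([cv2.resize(w[60:300,180:400],(440,480)),cv2.resize(im[240:340,200:270],(336,480),interpolation=cv2.INTER_CUBIC)]))
E
```

```text
(5.225, array([0.5388, 0.2134, 0.047 ]), 'closing deg', np.float64(88.53), array([-0.2, -1.1, -0.3]), 0.044)
lever [([279.0, 182.0, 309.0, 321.0], 0.97), ([25.0, 183.0, 307.0, 331.0], 0.44)]
```

View pics/b4.png

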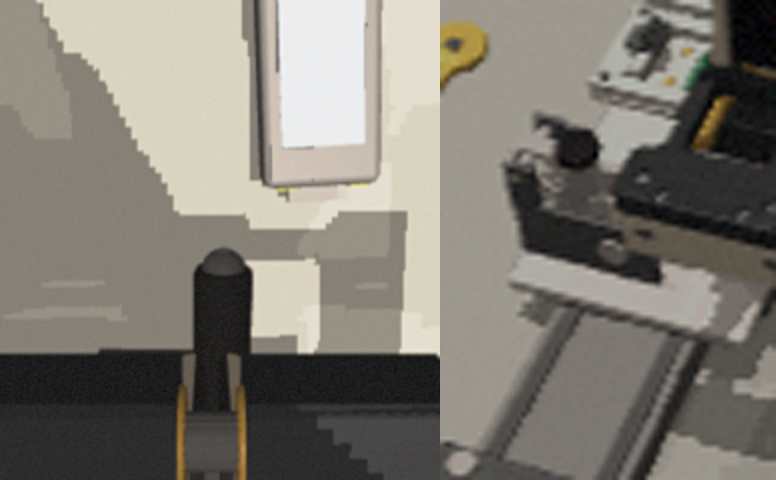

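Run:
```python
from h import *
c=camera_model("wrist");p=np.array(observe()["position"])
for dz in(0,.019,.047,.07): print(dz,(proj(c,p+[0,0,dz])-[180,60])*2)
print(pose(),observe()["gripper_force"]); print((proj(c,[.512,.2135,.068])-[180,60])*2,(at(c,(180+222/2,60+250/2),.068)),at(c,(180+222/2,60+250/2),.04))
```

```text
0 [211.93225228 352.17093329]
0.019 [212.11582028 374.98409693]
0.047 [212.4661267  418.51890642]
0.07 [212.86150104 467.65459448]
(5.375, array([0.5386, 0.2133, 0.0466]), 'closing deg', np.float64(88.53), array([ 0.4, -0.6, -0.2]), 0.005) 0.0
[210.35790487 284.75967511] [0.5027 0.2168 0.068 ] [0.5079 0.2172 0.04  ]
```

Emit:
apply_moves --motion '[{"x": 0, "y": 0, "z": 0, "yaw": 0, "hand": -1}, {"x": 0, "y": 0, "z": 0, "yaw": 0, "hand": -1}]'

```text
clock: 5.62
position: [0.5385, 0.2132, 0.0464]
ee_rot: [-0.04, -3.141, 0.0]
force: [0.7, -0.2, -0.2]
width: 0.006
gripper_force: 0.0
```

```bash
python3 look.py w5 lever
python3 - <<'E'
from h import *
_,im=snap("side","s5");_,t=snap("top","t5"); w=cv2.imread("pics/w5.png")
I=cv2.INTER_CUBIC
cv2.imwrite("pics/b5.png",np.hstack([cv2.resize(w[140:300,240:340],(360,576),interpolation=I),np.vstack([cv2.resize(im[240:340,200:310],(400,364),interpolation=I),cv2.resize(t[170:270,170:270],(400,212),interpolation=I)])]))
E
```

```text
(5.625, array([0.5385, 0.2132, 0.0464]), 'closing deg', np.float64(88.53), array([ 0.7, -0.2, -0.2]), 0.006)
lever [([278.0, 181.0, 307.0, 234.0], 0.74)]
```

View pics/b5.png

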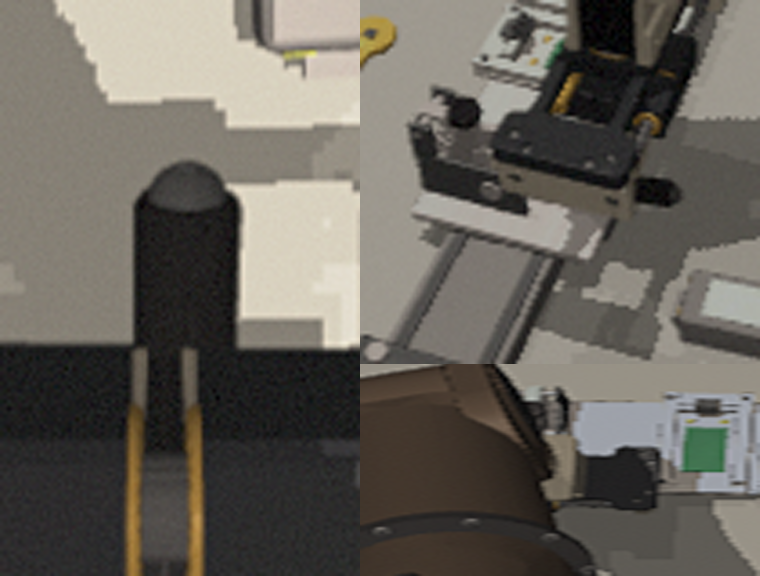

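Emit:
apply_moves --motion '[{"x": 0, "y": 0.3, "z": 0.5, "yaw": 0, "hand": -1}, {"x": 0, "y": 0.3, "z": 1, "yaw": 0, "hand": -1}, {"x": 0, "y": 0.3, "z": 1.5, "yaw": 0, "hand": -1}, {"x": 0, "y": 0.3, "z": 2, "yaw": 0, "hand": -1}, {"x": 0, "y": 0.3, "z": 2, "yaw": 0, "hand": -1}]'

```text
clock: 6.45
position: [0.5389, 0.2163, 0.067]
ee_rot: [0.041, 3.14, 0.001]
force: [-0.0, -0.0, -0.5]
width: 0.005
gripper_force: 0.0
```

```bash
python3 look.py w6 lever
python3 - <<'E'
from h import *
_,im=snap("side","s6");w=cv2.imread("pics/w6.png")
print([ (np.round(d["rect"]).tolist(),round(d["p"],2)) for d in recognise("lever","side")], observe()["gripper_force"],observe()["ft_torque"])
E
```

```text
(6.45, array([0.5389, 0.2163, 0.067 ]), 'closing deg', np.float64(88.52), array([-0. , -0. , -0.5]), 0.005)
lever [([275.0, 175.0, 301.0, 321.0], 0.81), ([0.0, 176.0, 334.0, 330.0], 0.27)]
[([221.0, 276.0, 287.0, 294.0], 0.64), ([216.0, 180.0, 319.0, 312.0], 0.45)] 0.0 [ 0.020002   -0.02198064  0.00092995]
```

Run:
```python
from h import *
def tri(*rs):
    A=np.zeros((3,3));b=np.zeros(3)
    for c,uv in rs:
        o,d=ray(c,uv);d=d/np.linalg.norm(d);M=np.eye(3)-np.outer(d,d);A+=M;b+=M@o
    p=np.linalg.solve(A,b);return p.round(4),[np.round(proj(c,p)-uv,1) for c,uv in rs]
t,s=camera_model("top"),camera_model("side")
w5=dict(camera_matrix=camera_model("wrist")["camera_matrix"],T=np.load("w5.npy"));w2=dict(w5,T=np.load("w2.npy"));w6=dict(w5,T=np.load("w6.npy"))
print("tip top+side",tri((t,(211,241.5)),(s,(287.5,292.5))))
print("tip w5+side",tri((w5,(240+188/3.6,140+175/3.6)),(s,(287.5,292.5))))
print("tip all",tri((w5,(292.2,188)),(t,(211,241.5)),(s,(287.5,292.5))))
print("button w2+side",tri((w2,(669*.7,182*.7)),(s,(180+145/3,130+418/3))),tri((w2,(669*.7,182*.7)),(t,(80+265/2,110+160/2))))
print("knob w2+side",tri((w2,(148*.7,134*.7)),(s,(180+349/3,130+165/3))))
```

```text
tip top+side (array([0.5059, 0.215 , 0.0714]), [array([0.1, 0.9]), array([-1.1, -0.3])])
tip w5+side (array([0.5031, 0.2172, 0.074 ]), [array([-0. , -0.5]), array([-0.1, -0. ])])
tip all (array([0.505 , 0.216 , 0.0721]), [array([-2.3,  3. ]), array([-0.3,  1.2]), array([-0.8, -0. ])])
button w2+side (array([0.6405, 0.2107, 0.0996]), [array([-0.1, -0.3]), array([-0.1, -0. ])]) (array([0.6414, 0.2116, 0.0992]), [array([0.4, 0.6]), array([0.1, 0.3])])
knob w2+side (array([ 0.5941, -0.194 ,  0.0678]), [array([0.5, 0.5]), array([ 0.2, -0.1])])
```

Run:
```python
from h import *
w=cv2.imread("pics/w6.png");s=cv2.imread("pics/s6.png");I=cv2.INTER_CUBIC
p=np.array(observe()["position"]); cs,cw=camera_model("side"),camera_model("wrist")
print("tcp in side",proj(cs,p),"wrist",proj(cw,p))
cv2.imwrite("pics/b6.png",np.hstack([cv2.resize(w[150:300,225:345],(400,500),interpolation=I),cv2.resize(s[230:310,200:300],(400,500),interpolation=I)]))
```

```text
tcp in side [272.02412254 290.99545712] wrist [285.97206887 236.05658621]
```

View pics/b6.png

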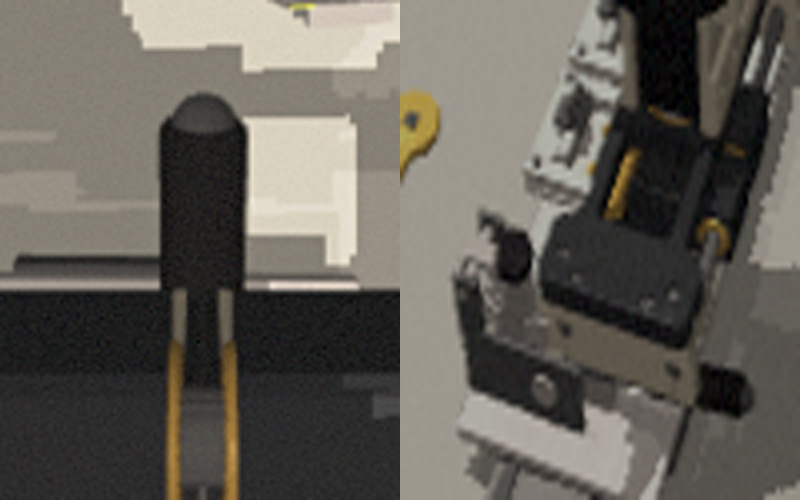

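Emit:
apply_moves --motion '[{"x": 0, "y": 0.4, "z": 0, "yaw": 0, "hand": -1}, {"x": 0, "y": 0.8, "z": 0, "yaw": 0, "hand": -1}, {"x": 0, "y": 1.2, "z": 0, "yaw": 0, "hand": -1}]'

```text
clock: 7.02
position: [0.5386, 0.2287, 0.0664]
ee_rot: [-0.04, -3.141, -0.0]
force: [1.1, -0.4, 0.8]
width: 0.005
gripper_force: 0.0
```

Emit:
apply_moves --motion '[{"x": 0, "y": 0.4, "z": 0, "yaw": 0, "hand": -1}, {"x": 0, "y": 0.8, "z": 0, "yaw": 0, "hand": -1}]'

```text
clock: 7.28
position: [0.5386, 0.2366, 0.0664]
ee_rot: [0.04, 3.141, 0.0]
force: [0.8, -0.4, 0.1]
width: 0.009
gripper_force: 0.0
```

Run:
```python
from h import *
print(pose()); c,w=snap("wrist","w7"); np.save("w7.npy",c["T"])
for d in silhouettes("lever","wrist"): print(d["rect"],d["p"])
_,s=snap("side","s7");_,t=snap("top","t7")
for n in("side","top"):
    for d in silhouettes("lever",n): print(n,d["rect"],d["p"])
I=cv2.INTER_CUBIC
cv2.imwrite("pics/b7.png",np.hstack([cv2.resize(w[100:300,200:360],(400,500),interpolation=I),cv2.resize(s[230:310,200:300],(390,500),interpolation=I)]))
```

```text
(7.275, array([0.5386, 0.2366, 0.0664]), 'closing deg', np.float64(88.53), array([ 0.8, -0.4,  0.1]), 0.009)
[238.7, 176.8, 266.6, 234.7] 0.7
[0.0, 175.2, 306.0, 331.7] 0.35
side [220.8, 275.9, 289.5, 295.3] 0.61
top [205.6, 195.4, 216.2, 242.3] 0.42
```

View pics/b7.png

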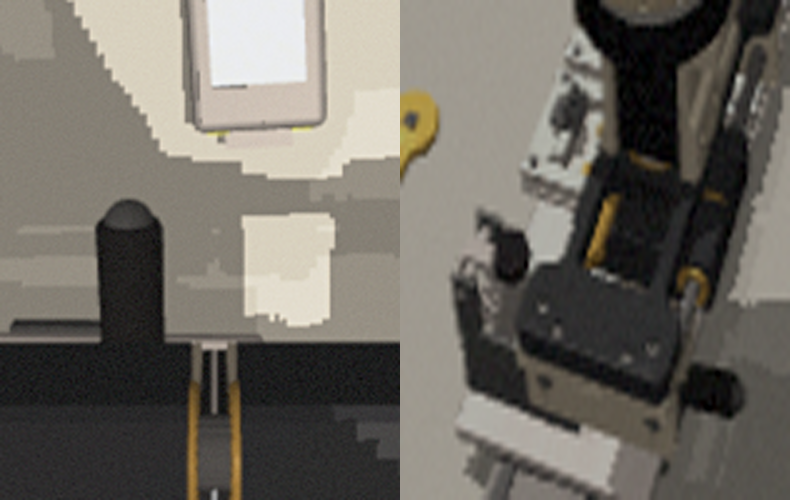

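Emit:
apply_moves --motion '[{"x": 0, "y": 0, "z": 2.5, "yaw": 0, "hand": -1}, {"x": -0.5, "y": -2, "z": 2.5, "yaw": 0, "hand": -1}, {"x": -0.5, "y": -2, "z": 2.5, "yaw": 0, "hand": -1}, {"x": -0.5, "y": -2, "z": 1.8, "yaw": 0, "hand": -1}, {"x": -0.5, "y": -2, "z": 1.2, "yaw": 0, "hand": -1}, {"x": -0.5, "y": -2, "z": 0.6, "yaw": 0, "hand": -1}]'

```text
clock: 8.32
position: [0.5333, 0.2165, 0.0715]
ee_rot: [-0.04, -3.141, 0.0]
force: [0.8, -0.5, 0.1]
width: 0.006
gripper_force: 0.0
```

Emit:
apply_moves --motion '[{"x": 0, "y": 0, "z": -0.3, "yaw": 0, "hand": -1}, {"x": 0, "y": 0, "z": -0.6, "yaw": 0, "hand": -1}]'

```text
clock: 8.57
position: [0.5336, 0.2163, 0.0661]
ee_rot: [-0.04, -3.141, 0.0]
force: [-0.9, -0.2, 0.5]
width: 0.008
gripper_force: 0.0
```

Emit:
apply_moves --motion '[{"x": 0, "y": 0, "z": -0.5, "yaw": 0, "hand": -1}, {"x": 0, "y": 0, "z": -1, "yaw": 0, "hand": -1}, {"x": 0, "y": 0, "z": -1, "yaw": 0, "hand": -1}]'

```text
clock: 8.95
position: [0.5333, 0.2161, 0.056]
ee_rot: [-0.04, -3.141, 0.001]
force: [0.5, 0.0, 0.6]
width: 0.003
gripper_force: 0.0
```

Run:
```python
from h import *
print(pose())
T=np.array(camera_model("wrist")["T"]); s=observe(); Rt=R.from_rotvec(s["ee_rot"]).as_matrix()
print(np.round(Rt.T@(T[:3,3]-s["position"]),4),np.round(Rt.T@T[:3,:3],3))
K=camera_model("wrist")["camera_matrix"]
w7=dict(camera_matrix=K,T=np.load("w7.npy"));sd=camera_model("side");w2=dict(w7,T=np.load("w2.npy"));t=camera_model("top")
from itertools import combinations
def tri(*rs):
    A=np.zeros((3,3));b=np.zeros(3)
    for c,uv in rs:
        o,d=ray(c,uv);d=d/np.linalg.norm(d);M=np.eye(3)-np.outer(d,d);A+=M;b+=M@o
    p=np.linalg.solve(A,b);return p.round(4),[np.round(proj(c,p)-uv,1) for c,uv in rs]
print("tip w7+side",tri((w7,(251.5,186)),(sd,(200+738/3.9,230+392/6.25))))
print("tip w7+top",tri((w7,(251.5,186)),(t,(211,241.5))))
```

```text
(8.95, array([0.5333, 0.2161, 0.056 ]), 'closing deg', np.float64(88.53), array([0.5, 0. , 0.6]), 0.003)
[ 0.0671 -0.0005 -0.1889] [[-0.001  0.968  0.252]
 [ 1.     0.001 -0.   ]
 [-0.     0.252 -0.968]]
tip w7+side (array([0.3879, 0.2655, 0.2412]), [array([-1057.6,  3666.6]), array([-46.4, -29.2])])
tip w7+top (array([0.5086, 0.2166, 0.0618]), [array([0.3, 1.8]), array([0. , 0.4])])
```

Emit:
apply_moves --motion '[{"x": 0, "y": 0, "z": 0, "yaw": 0, "hand": -0.6}, {"x": 0, "y": 0, "z": 0, "yaw": 0, "hand": -0.2}, {"x": 0, "y": 0, "z": 0, "yaw": 0, "hand": -0.2}, {"x": 0, "y": 0, "z": 0, "yaw": 0, "hand": -0.2}]'

```text
clock: 9.45
position: [0.5336, 0.2163, 0.0565]
ee_rot: [0.04, 3.141, 0.0]
force: [-0.5, 0.5, 0.1]
width: 0.373
gripper_force: 0.0
```

Run:
```python
from h import *
print(pose()); c,w=snap("wrist","w8"); np.save("w8.npy",c["T"]);_,t=snap("top","t8")
p=np.array(observe()["position"]);print(proj(c,p),proj(c,p+[0,.0185,0]),proj(c,p+[-.0095,.0185,0.03]),"handle pts",proj(c,[.505,.216,.07]),proj(c,[.533,.216,.073]))
I=cv2.INTER_CUBIC
a=cv2.convertScaleAbs(w[150:300,210:370],alpha=1.6,beta=25)
cv2.imwrite("pics/b8.png",cv2.resize(a,(640,600),interpolation=I))
```

```text
(9.45, array([0.5336, 0.2163, 0.0565]), 'closing deg', np.float64(88.53), array([-0.5,  0.5,  0.1]), 0.373)
[285.93141141 236.03573336] [315.91801065 235.28687983] [321.20168871 237.26851409] handle pts [284.25070696 195.45215246] [285.56924128 244.82029002]
```

View pics/b8.png

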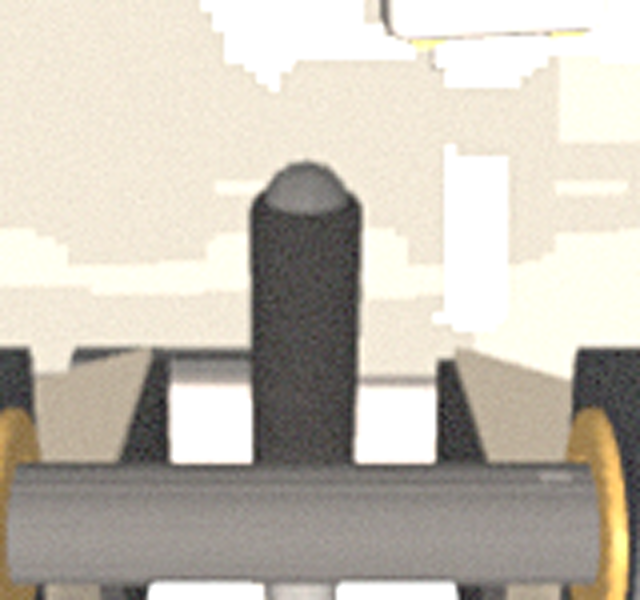

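Emit:
apply_moves --motion '[{"x": 0, "y": 0, "z": -0.8, "yaw": 0, "hand": -0.5}, {"x": 0, "y": 0, "z": -0.8, "yaw": 0, "hand": -0.75}, {"x": 0, "y": 0, "z": -0.8, "yaw": 0, "hand": -0.75}]' --newtons 15

```text
clock: 9.93
position: [0.5335, 0.2162, 0.0482]
ee_rot: [-0.041, -3.141, 0.0]
force: [-0.5, 0.3, 0.2]
width: 0.143
gripper_force: 0.0
```

Run:
```python
from h import *
print(pose(),observe()["gripper_force"]); c,w=snap("wrist","w9")
d=silhouettes("lever","wrist")[0];m=d["mask"];print(d["rect"],d["p"])
for r in(200,215,225,232,236,240,245,250):
    x=np.where(m[r])[0]; print(r,(x.min(),x.max()) if len(x) else None, w[r,268:304:2].mean(1).astype(int))
```

```text
(9.925, array([0.5335, 0.2162, 0.0482]), 'closing deg', np.float64(88.52), array([-0.5,  0.3,  0.2]), 0.143) 0.0
[272.1, 190.7, 302.1, 323.4] 0.6
200 (np.int64(276), np.int64(298)) [126 127 130 124  98  54  65  66  63  61  64  65  57  51  67 121 131 131]
215 (np.int64(272), np.int64(301)) [130 133  49  28  32  29  29  32  25  32  34  36  29  20  32  24  30 135]
225 (np.int64(272), np.int64(300)) [146 147  60  27  30  40  29  33  31  33  32  26  31  25  24  24  62 151]
232 (np.int64(272), np.int64(301)) [126 130  52  25  29  27  31  34  30  32  33  31  20  28  19  23  60 130]
236 (np.int64(272), np.int64(301)) [125 130  54  19  28  24  37  33  29  26  31  25  30  31  28  21  79 128]
240 (np.int64(273), np.int64(299)) [63 43 24 22 33 29 33 35 33 32 30 31 28 37 25 25 27 50]
245 (np.int64(273), np.int64(298)) [32 26 19 22 35 21 22 35 33 40 35 35 34 30 23 27 29 26]
250 (np.int64(273), np.int64(298)) [15 16 21 30 28 32 35 36 33 35 31 30 28 33 22 25 27 28]
```

Emit:
apply_moves --motion '[{"x": 0, "y": 0, "z": 0, "yaw": 0, "hand": -0.85}]'

```text
clock: 10.15
position: [0.5337, 0.2163, 0.0486]
ee_rot: [0.04, 3.141, 0.0]
force: [-0.0, -0.8, 0.4]
width: 0.088
gripper_force: 0.0
```

Emit:
apply_moves --motion '[{"x": 0, "y": 0, "z": 0, "yaw": 0, "hand": -0.85}, {"x": 0, "y": 0, "z": 0, "yaw": 0, "hand": -0.85}]'

```text
clock: 10.4
position: [0.5336, 0.2162, 0.0485]
ee_rot: [0.041, 3.141, 0.0]
force: [-0.1, 0.0, 1.0]
width: 0.072
gripper_force: 0.0
```

Emit:
apply_moves --motion '[{"x": 0, "y": 0, "z": -0.4, "yaw": 0, "hand": -1}, {"x": 0, "y": 0, "z": -0.8, "yaw": 0, "hand": -1}, {"x": 0, "y": 0, "z": -1.1, "yaw": 0, "hand": -1}]'

```text
clock: 10.78
position: [0.5334, 0.2171, 0.0393]
ee_rot: [-0.04, -3.141, -0.003]
force: [-11.7, -1.4, 40.9]
width: -0.001
gripper_force: 19.9
```

Run:
```python
from h import *
print(pose()); c,w=snap("wrist","w10")
d=silhouettes("lever","wrist")[0];m=d["mask"];print(d["rect"],d["p"])
for r in(170,180,185,190,200,220,232): 
    x=np.where(m[r])[0]; print(r,(x.min(),x.max()) if len(x) else None)
for n in("wheel","pack1_c"): print(n,[(x["rect"],x["p"]) for x in recognise(n,"wrist")])
```

```text
(10.775, array([0.5334, 0.2171, 0.0393]), 'closing deg', np.float64(88.54), array([-11.7,  -1.4,  40.9]), -0.001)
[272.9, 192.7, 300.4, 238.9] 0.9
170 None
180 None
185 None
190 None
200 (np.int64(277), np.int64(296))
220 (np.int64(271), np.int64(300))
232 (np.int64(272), np.int64(300))
wheel []
pack1_c []
```

Emit:
apply_moves --motion '[{"x": 0, "y": -0.1, "z": 1.5, "yaw": 0, "hand": -1}, {"x": -1.1, "y": -0.1, "z": 3.5, "yaw": 0, "hand": -0.2}, {"x": -1.1, "y": -0.1, "z": 3.5, "yaw": 0, "hand": -0.15}, {"x": -1.1, "y": -0.1, "z": 3.5, "yaw": 0, "hand": -0.15}, {"x": -1.1, "y": -0.1, "z": 3.5, "yaw": 0, "hand": -0.15}, {"x": -1.1, "y": -0.1, "z": 1.5, "yaw": 0, "hand": -0.15}, {"x": -1.1, "y": -0.1, "z": 0.3, "yaw": 0, "hand": -0.15}, {"x": -1.1, "y": -0.1, "z": -0.3, "yaw": 0, "hand": -0.15}]' --newtons 15

```text
clock: 11.98
position: [0.5221, 0.2149, 0.0334]
ee_rot: [-0.041, -3.14, 0.001]
force: [-1.0, -0.1, -0.3]
width: 0.425
gripper_force: 0.0
```

Emit:
apply_moves --motion '[{"x": 0, "y": 0, "z": -0.6, "yaw": 0, "hand": -0.15}, {"x": 0, "y": 0, "z": -1, "yaw": 0, "hand": -0.15}, {"x": 0, "y": 0, "z": -1, "yaw": 0, "hand": -0.15}]'

```text
clock: 12.35
position: [0.5226, 0.2152, 0.0244]
ee_rot: [-0.041, -3.141, 0.0]
force: [-0.5, -0.7, -0.5]
width: 0.425
gripper_force: 0.0
```

Emit:
apply_moves --motion '[{"x": 0, "y": 0, "z": 0, "yaw": 0, "hand": -1}, {"x": 0, "y": 0, "z": 0, "yaw": 0, "hand": -1}, {"x": 0, "y": 0, "z": 0, "yaw": 0, "hand": -1}, {"x": 0, "y": 0, "z": 0, "yaw": 0, "hand": -1}, {"x": 0, "y": 0, "z": 0, "yaw": 0, "hand": -1}]'

```text
clock: 12.98
position: [0.5227, 0.2155, 0.0246]
ee_rot: [0.04, 3.141, 0.001]
force: [-0.5, 1.8, 1.0]
width: 0.169
gripper_force: 15.0
```

The real fingertips sit about 3 cm above the reported TCP; the handle is now properly gripped at 15.5 mm. Next is raising it along its arc.

Emit:
apply_moves --motion '[{"x": 0.2, "y": 0, "z": 0.9, "yaw": 0, "hand": -1}, {"x": 0.5, "y": 0, "z": 1.9, "yaw": 0, "hand": -1}, {"x": 0.9, "y": 0, "z": 2.8, "yaw": 0, "hand": -1}, {"x": 1.3, "y": 0, "z": 3.6, "yaw": 0, "hand": -1}, {"x": 1.8, "y": 0, "z": 4.3, "yaw": 0, "hand": -1}, {"x": 2.2, "y": 0, "z": 4.8, "yaw": 0, "hand": -1}, {"x": 2.7, "y": 0, "z": 5.4, "yaw": 0, "hand": -1}, {"x": 3.2, "y": 0, "z": 5.9, "yaw": 0, "hand": -1}, {"x": 3.2, "y": 0, "z": 5.9, "yaw": 0, "hand": -1}]' --newtons 25

```text
clock: 14.1
position: [0.5552, 0.2152, 0.084]
ee_rot: [0.041, 3.141, 0.0]
force: [-4.4, -2.9, -1.2]
width: 0.165
gripper_force: 25.0
```

Run:
```python
from h import *
print(pose(),observe()["gripper_force"]); c,s=snap("side","s11")
for d in silhouettes("lever","side"): print(d["rect"],d["p"])
# expected tip for lever angles
for a in(0,.23,.43,.63,.70): print(a,proj(c,[.619-.115*np.cos(.15+a),.216,.052+.115*np.sin(.15+a)]).round(1))
```

```text
(14.1, array([0.5552, 0.2152, 0.084 ]), 'closing deg', np.float64(88.51), array([-4.4, -2.9, -1.2]), 0.165) 24.980855584144592
[227.1, 267.2, 270.9, 292.6] 0.68
0 [286.6 293.3]
0.23 [283.3 284.7]
0.43 [278.3 277.1]
0.63 [271.4 269.8]
0.7 [268.6 267.4]
```

Emit:
apply_moves --motion '[{"x": 0.15, "y": 0, "z": 0.2, "yaw": 0, "hand": -1}, {"x": 0.3, "y": 0, "z": 0.4, "yaw": 0, "hand": -1}, {"x": 0.3, "y": 0, "z": 0.4, "yaw": 0, "hand": -1}]'

```text
clock: 14.58
position: [0.5585, 0.215, 0.0874]
ee_rot: [0.041, 3.14, -0.0]
force: [2.5, -1.5, -11.8]
width: 0.166
gripper_force: 25.0
```

Emit:
apply_moves --motion '[{"x": 0, "y": 0, "z": -0.1, "yaw": 0, "hand": -0.5}, {"x": 0, "y": 0, "z": -0.1, "yaw": 0, "hand": -0.2}, {"x": 0, "y": 0, "z": -0.1, "yaw": 0, "hand": -0.15}, {"x": 0, "y": 0, "z": -0.1, "yaw": 0, "hand": -0.15}, {"x": 0, "y": 0, "z": 3, "yaw": 0, "hand": -0.15}, {"x": 0, "y": 0, "z": 7, "yaw": 0, "hand": -0.15}, {"x": -4, "y": 0, "z": 12, "yaw": 0, "hand": -0.15}, {"x": -9, "y": 0, "z": 14, "yaw": 0, "hand": -0.15}, {"x": -9, "y": 0, "z": 14, "yaw": 0, "hand": -0.15}, {"x": -9, "y": 0, "z": 14, "yaw": 0, "hand": -0.15}]'

```text
clock: 15.82
position: [0.4679, 0.2153, 0.2277]
ee_rot: [0.04, 3.14, 0.001]
force: [0.5, 1.1, 0.1]
width: 0.428
gripper_force: 0.0
```

Run:
```python
from h import *
print(pose()); c,s=snap("side","s12")
for n in("side","top","wrist"):
    if n!="side": snap(n,n+"12")
    for q in("lever","pack1_c"):
        for d in silhouettes(q,n): print(n,q,d["rect"],round(d["p"],2))
c=camera_model("side");t=camera_model("top")
for a in(0,.43,.63): 
    p=[.619-.115*np.cos(.15+a),.216,.052+.115*np.sin(.15+a)]; print(a,proj(c,p).round(1),proj(t,p).round(1))
```

```text
(15.825, array([0.4679, 0.2153, 0.2277]), 'closing deg', np.float64(88.54), array([0.5, 1.1, 0.1]), 0.428)
side lever [224.5, 267.8, 272.9, 295.4] 0.85
side pack1_c [331.0, 205.5, 356.6, 224.8] 0.83
top lever [206.6, 193.2, 218.7, 218.0] 0.76
top pack1_c [341.4, 254.2, 363.2, 284.8] 0.64
top pack1_c [199.9, 184.8, 364.2, 235.2] 0.49
wrist lever [277.1, 292.6, 299.3, 323.7] 0.78
wrist pack1_c [0.3, 143.3, 0.8, 171.5] 0.59
0 [286.6 293.3] [210.8 242.7]
0.43 [278.3 277.1] [208.5 233.3]
0.63 [271.4 269.8] [207.7 226.6]
```

The lever rectangle in side and top matches 0.63 rad, so the brake is set. Now to measure pack L from close by.

Emit:
apply_moves --motion '[{"x": 4, "y": 2, "z": 0, "yaw": 0, "hand": 0.15}, {"x": 7.5, "y": 3.5, "z": 0, "yaw": 0, "hand": 0.15}, {"x": 7.5, "y": 3.5, "z": 0, "yaw": 0, "hand": 0.15}, {"x": 7.5, "y": 3.5, "z": 0, "yaw": 0, "hand": 0.15}, {"x": 7.5, "y": 3.5, "z": 0, "yaw": 0, "hand": 0.15}]'

```text
clock: 16.9
position: [0.5419, 0.2499, 0.2276]
ee_rot: [-0.041, -3.141, -0.0]
force: [0.3, 0.1, -0.3]
width: 0.57
gripper_force: 0.0
```

```bash
cat > pk.py <<'E'
from h import *
import sys
def packs(n="wrist"):
    print(pose()); c,im=snap(n,"pk_"+str(round(float(observe()["clock"]),2)))
    for d in silhouettes("pack1_c",n):
        m=d["mask"].astype(np.uint8); g=im.min(2)
        if m.sum()<300: continue
        cs=max(cv2.findContours(m,0,2)[0],key=cv2.contourArea)
        w=np.array([at(c,p[0],.024)[:2]*1000 for p in cs],np.float32)
        (cx,cy),(a,b),t=cv2.minAreaRect(w)
        if a<b: a,b,t=b,a,t+90
        ys,xs=np.where((cv2.erode(m,np.ones((3,3)))>0)&(g>np.percentile(g[m>0],75)*.93))
        lab=(cx,cy)
        print("p%.2f"%d["p"],np.round(d["rect"]),"centre",round(cx,1),round(cy,1),"size",round(a,1),round(b,1),"yaw",round((t+90)%180-90,1),"label",at(c,(xs.mean(),ys.mean()),.024)[:2]*1000)
if __name__=="__main__": packs(*sys.argv[1:])
E
python3 pk.py
```

```text
(16.9, array([0.5419, 0.2499, 0.2276]), 'closing deg', np.float64(88.52), array([ 0.3,  0.1, -0.3]), 0.57)
```

Run:
```python
from h import *
c,im=snap("wrist","w13"); print([(d["rect"],d["p"]) for d in recognise("pack1_c","wrist")])
print(proj(c,[.455,.25,.024]),proj(c,[.493,.25,.024]),proj(c,[.417,.25,.024]))
cv2.imwrite("pics/w13c.png",cv2.resize(im[:240,140:460],(800,600)))
```

```text
[]
[283.50345292 105.88399733] [284.3842004  139.36892527] [282.57653455  70.64370952]
```

View pics/w13c.png

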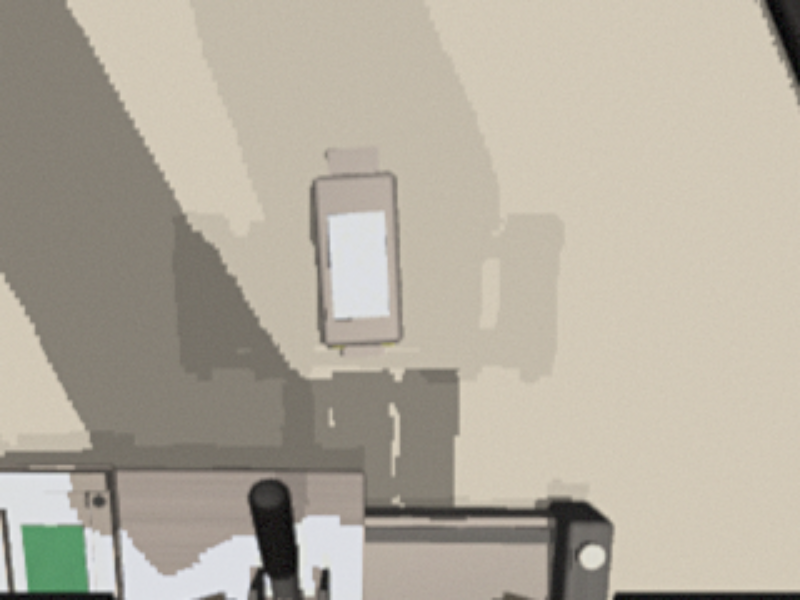

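Pack L lies clear, with top corners at (316,175), (394,173), (325,344), (402,340) in the crop. The lever stands raised at (270,500).

```bash
cat > lab.py <<'E'
from h import *
import sys
def labels(c,im,zlab=.024):
    b,g,r=[im[:,:,i].astype(int) for i in range(3)]
    m=((b>=r-4)&(b>150)).astype(np.uint8)
    n,l,st,ce=cv2.connectedComponentsWithStats(m)
    for i in range(1,n):
        if st[i,4]<120: continue
        cs=max(cv2.findContours((l==i).astype(np.uint8),0,2)[0],key=cv2.contourArea)
        w=np.array([at(c,p[0],zlab)[:2]*1000 for p in cs],np.float32)
        (cx,cy),(a,bb),t=cv2.minAreaRect(w)
        if a<bb:a,bb,t=bb,a,t+90
        if 40<a<56 and 18<bb<34: print("label centre",round(cx,1),round(cy,1),"size",round(a,1),round(bb,1),"yaw",round((t+90)%180-90,1),"px",ce[i].round(0))
if __name__=="__main__":
    n=sys.argv[1]; print(pose()); c,im=snap(n,"l%s%.2f"%(n,observe()["clock"])); labels(c,im)
E
python3 - <<'E'
from lab import *
c=camera_model("wrist"); im=cv2.imread("pics/w13.png"); print(pose()); labels(c,im)
f=lambda u,v:at(c,(140+u*.4,v*.4),.024)[:2]
P=np.array([f(*p) for p in[(316,175),(394,173),(325,344),(402,340)]]); print(P*1000,P.mean(0))
print(im[104,283],im[60,300])
t=camera_model("top"); _,ti=snap("top","t14"); 
labels(t,ti)
E
```

```text
(17.1, array([0.5423, 0.2501, 0.2278]), 'closing deg', np.float64(88.53), array([-0. ,  0.1, -0.2]), 0.573)
label centre 455.2 249.8 size 46.3 26.5 yaw 3.2 px [283. 105.]
label centre 453.8 -43.9 size 46.7 26.7 yaw 12.7 px [ 30. 111.]
[[416.1 231.9]
 [416.2 267.1]
 [490.7 233.1]
 [489.8 269.7]] [0.4532  0.25045]
[219 221 220] [166 185 192]
label centre 1026.8 765.0 size 53.8 31.0 yaw 29.6 px [35. 70.]
label centre 955.3 476.7 size 54.3 31.8 yaw -89.8 px [129.  92.]
label centre 453.5 -42.2 size 45.8 26.1 yaw 12.2 px [307. 264.]
label centre 449.1 -169.2 size 45.8 25.7 yaw -19.9 px [354. 266.]
```

Emit:
apply_moves --motion '[{"x": -3.2, "y": 0.1, "z": -4, "yaw": 2, "hand": 0.13}, {"x": -6.4, "y": 0.1, "z": -9, "yaw": 3.5, "hand": 0.13}, {"x": -6.4, "y": 0.1, "z": -15, "yaw": 3.5, "hand": 0.13}, {"x": -6.4, "y": 0.1, "z": -19, "yaw": 3.5, "hand": 0.13}, {"x": -6.4, "y": 0.1, "z": -21, "yaw": 3.5, "hand": 0.13}, {"x": -6.4, "y": 0.1, "z": -22.5, "yaw": 3.5, "hand": 0.13}, {"x": -6.4, "y": 0.1, "z": -23.2, "yaw": 3.5, "hand": 0.13}]'

```text
clock: 18.02
position: [0.4786, 0.2512, -0.005]
ee_rot: [0.055, -3.141, 0.0]
force: [0.4, 0.1, 0.3]
width: 0.565
gripper_force: 0.0
```

Emit:
apply_moves --motion '[{"x": 0, "y": 0, "z": -0.6, "yaw": 0, "hand": 0.13}, {"x": 0, "y": 0, "z": -1.2, "yaw": 0, "hand": 0.13}, {"x": 0, "y": 0, "z": -1.7, "yaw": 0, "hand": 0.13}, {"x": 0, "y": 0, "z": -1.7, "yaw": 0, "hand": 0.13}]'

```text
clock: 18.52
position: [0.4785, 0.2511, -0.0217]
ee_rot: [0.055, -3.141, 0.0]
force: [-0.4, -0.4, -0.1]
width: 0.563
gripper_force: 0.0
```

Emit:
apply_moves --motion '[{"x": 0, "y": 0, "z": 0, "yaw": 0, "hand": -0.4}, {"x": 0, "y": 0, "z": 0, "yaw": 0, "hand": -0.4}, {"x": 0, "y": 0, "z": 0, "yaw": 0, "hand": -0.4}, {"x": 0, "y": 0, "z": 0, "yaw": 0, "hand": -0.4}, {"x": 0, "y": 0, "z": 0.5, "yaw": 0, "hand": -0.4}, {"x": 0, "y": 0, "z": 1, "yaw": 0, "hand": -0.4}, {"x": 0, "y": 0, "z": 1.5, "yaw": 0, "hand": -0.4}, {"x": 0, "y": 0, "z": 2, "yaw": 0, "hand": -0.4}, {"x": 0, "y": 0, "z": 2, "yaw": 0, "hand": -0.4}]' --newtons 4

```text
clock: 19.65
position: [0.4789, 0.2514, -0.0011]
ee_rot: [-0.055, 3.14, 0.001]
force: [-0.1, 0.7, -1.7]
width: 0.41
gripper_force: 4.0
```

Run:
```python
from lab import *
print(pose(),observe()["gripper_force"],observe()["ft_torque"]); c,s=snap("side","s20"); labels(c,s,.03)
c,w=snap("wrist","w20"); labels(c,w,.03)
sd=camera_model("side")
b,g,r=[s[:,:,i].astype(int) for i in range(3)]
cv2.imwrite("pics/s20c.png",np.hstack([cv2.resize(s[270:360,260:380],(800,600),interpolation=2)]))
```

```text
(19.65, array([ 0.4789,  0.2514, -0.0011]), 'closing deg', np.float64(92.02), array([-0.1,  0.7, -1.7]), 0.41) 3.9999575167894363 [ 0.03367841  0.00625513 -0.07173515]
```

Run:
```python
from h import *
w=cv2.imread("pics/w20.png");s=cv2.imread("pics/s20.png")
c=camera_model("wrist");print([proj(c,p).round(0) for p in([.4154,.2503,.024],[.4154,.2503,.044],[.4014,.2503,.0],[.4014,.2503,.02])])
c=camera_model("side");print([proj(c,p).round(0) for p in([.4154,.2503,.024],[.4154,.2503,.044],[.4014,.2503,.0],[.4014,.2503,.02])])
cv2.imwrite("pics/b20.png",np.hstack([cv2.resize(w[60:260,205:365],(400,500),interpolation=2),cv2.resize(s[270:370,250:330],(400,500),interpolation=2)]))
```

```text
[array([289., 132.]), array([289., 133.]), array([289., 105.]), array([290., 103.])]
[array([323., 329.]), array([324., 323.]), array([329., 337.]), array([330., 331.])]
```

View pics/b20.png

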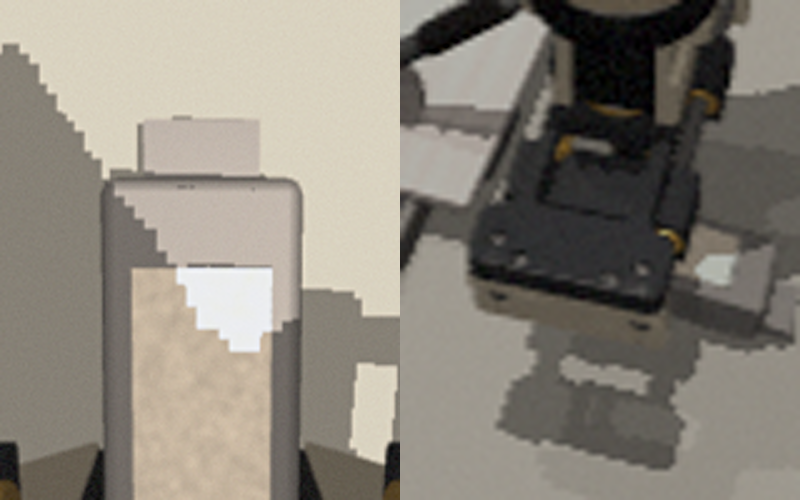

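The pack has pivoted nose-down in the light grip: the width ratio in the wrist crop gives about 0.27 rad, with the tongue at crop (200,118). I'll lock it with a firm grip and carry it to bay 3.

Run:
```python
from h import *
c=camera_model("wrist"); print(pose())
f=lambda u,v,z:at(c,(205+u/2.5,60+v/2.5),z)
print("tongue tip",f(142,119,.005),f(259,119,.005),"nose top",f(200,180,.028))
```

```text
(19.75, array([ 0.4786,  0.2512, -0.0015]), 'closing deg', np.float64(92.03), array([-0.7,  0.3, -2.5]), 0.412)
tongue tip [0.4035 0.2355 0.005 ] [0.4027 0.2607 0.005 ] nose top [0.4153 0.2484 0.028 ]
```

Emit:
apply_moves --motion '[{"x": 0, "y": 0, "z": 0, "yaw": 0, "hand": -0.5}, {"x": 0, "y": 0, "z": 0, "yaw": 0, "hand": -0.5}, {"x": 0, "y": 0, "z": 2, "yaw": 0, "hand": -0.5}, {"x": 0, "y": 0, "z": 6, "yaw": 0, "hand": -0.5}, {"x": 0, "y": 0, "z": 10, "yaw": -1, "hand": -0.5}, {"x": 0, "y": 0, "z": 14, "yaw": -3.8, "hand": -0.5}, {"x": 1, "y": -2, "z": 17, "yaw": -3.8, "hand": -0.5}, {"x": 4, "y": -6, "z": 17, "yaw": -3.8, "hand": -0.5}, {"x": 7, "y": -10, "z": 17, "yaw": -3.8, "hand": -0.5}, {"x": 10, "y": -14, "z": 17, "yaw": -3.8, "hand": -0.5}]' --newtons 30

```text
clock: 21.0
position: [0.5793, 0.1101, 0.1685]
ee_rot: [0.048, 3.141, 0.0]
force: [0.3, 0.8, -1.4]
width: 0.411
gripper_force: 30.0
```

Emit:
apply_moves --motion '[{"x": 3, "y": -4, "z": -1, "yaw": 0, "hand": -0.5}, {"x": 5.9, "y": -8.2, "z": -3, "yaw": 0, "hand": -0.5}, {"x": 5.9, "y": -8.2, "z": -7, "yaw": 0, "hand": -0.5}, {"x": 5.9, "y": -8.2, "z": -10, "yaw": 0, "hand": -0.5}, {"x": 5.9, "y": -8.2, "z": -10, "yaw": 0, "hand": -0.5}, {"x": 5.9, "y": -8.2, "z": -10, "yaw": 0, "hand": -0.5}]'

```text
clock: 21.75
position: [0.6383, 0.0293, 0.0696]
ee_rot: [0.048, 3.14, 0.0]
force: [0.8, 0.5, -1.5]
width: 0.414
gripper_force: 30.0
```

Run:
```python
from h import *
print(pose()); c,w=snap("wrist","w21"); np.save("w21.npy",c["T"])
cv2.imwrite("pics/w21c.png",cv2.resize(w[40:250,145:425],(800,600),interpolation=2))
print("lip pts expected",[proj(c,p).round(1) for p in([.5584,.0298,.052],[.5421,.0298,.052])])
```

```text
(21.75, array([0.6383, 0.0293, 0.0696]), 'closing deg', np.float64(88.23), array([ 0.8,  0.5, -1.5]), 0.414)
lip pts expected [array([282.7, 102. ]), array([281.8,  73.2])]
```

View pics/w21c.png

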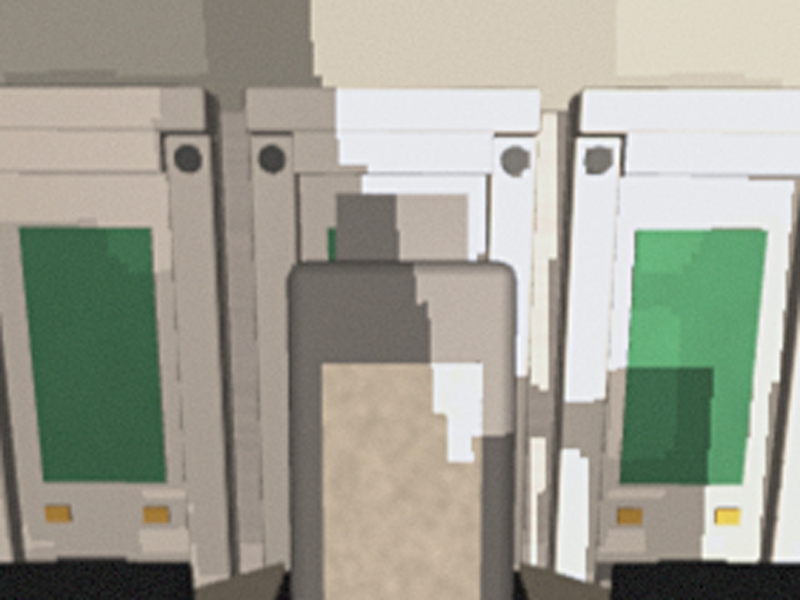

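The view shows bay 3's walls at crop columns 298 and 488, the lip edge at row 174, and the tongue from 337 to 469 with its tip at row 194. I'll compute the misalignment.

Run:
```python
from h import *
c=dict(camera_matrix=camera_model("wrist")["camera_matrix"],T=np.load("w21.npy"))
f=lambda u,v,z:(at(c,(145+u*.35,40+v*.35),z)[:2]*1000).round(1).tolist()
print("walls",f(298,215,.048),f(488,215,.048),"screws",f(272,159,.048),f(515,160,.048),"outer",f(247,110,.052),f(540,110,.052))
print("lip edge",f(330,174,.052),f(450,174,.052),"near outer",f(300,88,.052),"floor lip shadow")
print("tongue tip",f(337,194,.076),f(469,194,.076),"nose",f(290,275,.10),f(515,275,.10))
print("neighbour walls: b2 screw",f(188,159,.048)," b4 screw",f(597,160,.048),"b2 green",f(20,228,.042),f(152,228,.042),"b4 green",f(636,232,.042),f(768,231,.042))
```

```text
walls [565.4, 8.7] [566.7, 50.2] screws [553.6, 3.8] [555.5, 56.1] outer [544.1, -0.3] [546.0, 60.8]
lip edge [557.4, 16.4] [558.2, 41.8] near outer [540.2, 11.0] floor lip shadow
tongue tip [562.6, 19.2] [563.3, 44.1] nose [576.4, 12.2] [577.5, 49.9]
neighbour walls: b2 screw [553.1, -14.3]  b4 screw [556.0, 73.8] b2 green [566.1, -54.8] [567.0, -25.1] b4 green [571.3, 84.2] [572.0, 114.0]
```

Emit:
apply_moves --motion '[{"x": 0, "y": -0.16, "z": -1, "yaw": 0, "hand": -0.5}, {"x": 0, "y": -0.16, "z": -2, "yaw": 0, "hand": -0.5}, {"x": 0, "y": -0.16, "z": -2.6, "yaw": 0, "hand": -0.5}, {"x": 0, "y": -0.16, "z": -3.0, "yaw": 0, "hand": -0.5}, {"x": 0, "y": -0.16, "z": -3.0, "yaw": 0, "hand": -0.5}]'

```text
clock: 22.42
position: [0.6396, 0.0276, 0.0404]
ee_rot: [0.049, 3.137, 0.001]
force: [-2.3, -0.1, 13.9]
width: 0.408
gripper_force: 30.0
```

Emit:
apply_moves --motion '[{"x": -0.3, "y": 0, "z": 0, "yaw": 0, "hand": -0.5}, {"x": -0.6, "y": 0, "z": 0, "yaw": 0, "hand": -0.5}, {"x": -0.8, "y": 0, "z": 0, "yaw": 0, "hand": -0.5}, {"x": -0.8, "y": 0, "z": 0, "yaw": 0, "hand": -0.5}]'

```text
clock: 22.92
position: [0.63, 0.0277, 0.0386]
ee_rot: [0.049, 3.14, 0.0]
force: [1.7, 0.7, 2.8]
width: 0.413
gripper_force: 30.0
```

Emit:
apply_moves --motion '[{"x": -0.15, "y": 0, "z": 0, "yaw": 0, "hand": -0.5}, {"x": -0.3, "y": 0, "z": 0, "yaw": 0, "hand": -0.5}, {"x": -0.3, "y": 0, "z": 0, "yaw": 0, "hand": -0.5}]'

```text
clock: 23.3
position: [0.6268, 0.0276, 0.0386]
ee_rot: [0.049, 3.141, 0.0]
force: [2.4, -0.5, 2.5]
width: 0.411
gripper_force: 30.0
```

```bash
cat > strip.py <<'E'
from h import *
import sys
# rows along the bay axis: prints gray profile down the column nearest bay centre line, to find lip / tongue
c,w=snap("wrist","st%.2f"%observe()["clock"]); print(pose())
g=w.mean(2).astype(int)
y=float(sys.argv[1])
for z in(.052,):
    for x in np.arange(.536,.582,.002):
        u,v=proj(c,[x,y,z]).round().astype(int); print("%.3f v%d"%(x,v),g[v,u-22:u+23:4])
E
python3 strip.py 0.0298
```

```text
(23.35, array([0.6268, 0.0276, 0.0386]), 'closing deg', np.float64(88.23), array([3.8, 0.4, 2.5]), 0.413)
0.536 v75 [199 197 200 201 200 200 200 200 199 200 198 197]
0.538 v80 [201 201 200 194 198 201 198 200 199 201 197 201]
0.540 v84 [172 170 167 166 166 167 165 179 179 180 181 178]
0.542 v88 [163 238 234 233 235 234 234 233 234 235 233 234]
0.544 v92 [159 238 233 233 233 234 233 233 234 233 234 234]
0.546 v96 [160 161 237 234 234 234 233 234 233 233 234 234]
0.548 v100 [160 161 158 158 236 234 234 234 234 234 233 234]
0.550 v104 [163 161 164 161 158 236 234 233 234 234 234 234]
0.552 v108 [162 163 161 161 158 235 233 234 234 234 233 233]
0.554 v112 [161 164 161 160 158 236 233 234 234 233 234 234]
0.556 v116 [163 163 161 163 158 236 233 234 233 234 234 233]
0.558 v120 [ 96  95  93  91  95 173 169 168 170 168 170 228]
0.560 v124 [102 101 101  99 101 161 157 161 159 161 159 229]
0.562 v128 [ 98  98 100  99  99 100 160 160 160 160 159 229]
0.564 v132 [101 103 105 100 102 101 122 165 164 164 163 211]
0.566 v136 [ 92  94  93  93  94  91  93 144 140 142 139 142]
0.568 v140 [100  98  98 100 100 100 100 161 159 160 163 163]
0.570 v144 [100  99  97  99  99 101  99 162 160 162 162 160]
0.572 v147 [101  99 101  99  98 102 103 165 160 162 162 159]
0.574 v151 [104 103 103 103 103  98 102 169 161 161 164 162]
0.576 v155 [101 100 100 103 100  98 102 164 163 161 165 163]
0.578 v159 [101 102  98 100 102  99  98 166 163 165 163 166]
0.580 v163 [102  96 102 101  99 102 101 120 166 165 164 162]
```

The tongue's visible part ends at the lip edge (x≈0.557), so about 7 mm is hooked. Next I swing the tail partly down with a light grip, then release.

Emit:
apply_moves --motion '[{"x": 0, "y": 0, "z": 0, "yaw": 0, "hand": -0.3}, {"x": 0, "y": 0, "z": 0, "yaw": 0, "hand": -0.3}, {"x": 0.15, "y": 0, "z": -0.4, "yaw": 0, "hand": -0.3}, {"x": 0.3, "y": 0, "z": -0.8, "yaw": 0, "hand": -0.3}, {"x": 0.4, "y": 0, "z": -1.1, "yaw": 0, "hand": -0.3}, {"x": 0.4, "y": 0, "z": -1.1, "yaw": 0, "hand": -0.3}]' --newtons 4

```text
clock: 24.1
position: [0.63, 0.0276, 0.0269]
ee_rot: [-0.049, -3.14, 0.0]
force: [-1.7, -0.6, -0.1]
width: 0.412
gripper_force: 4.0
```

Emit:
apply_moves --motion '[{"x": 0, "y": 0, "z": 0, "yaw": 0, "hand": 0.1}, {"x": 0, "y": 0, "z": 0, "yaw": 0, "hand": 0.1}, {"x": 0, "y": 0, "z": 0, "yaw": 0, "hand": 0.1}, {"x": 0, "y": 0, "z": 2, "yaw": 0, "hand": 0.1}, {"x": 0, "y": 0, "z": 5, "yaw": 0, "hand": 0.1}, {"x": -0.6, "y": 0, "z": 5, "yaw": 0, "hand": -1}, {"x": -0.6, "y": 0, "z": 5, "yaw": 0, "hand": -1}, {"x": -0.6, "y": 0, "z": 5, "yaw": 0, "hand": -1}, {"x": -0.6, "y": 0, "z": 5, "yaw": 0, "hand": -1}, {"x": -0.6, "y": 0, "z": 5, "yaw": 0, "hand": -1}]'

```text
clock: 25.35
position: [0.6245, 0.0276, 0.077]
ee_rot: [-0.049, -3.141, 0.0]
force: [-0.3, -0.0, -0.5]
width: 0.057
gripper_force: 0.0
```

```bash
python3 strip.py 0.0298 | awk 'NR==1||NR%3==0'; python3 lab.py wrist
```

```text
(25.4, array([0.6245, 0.0276, 0.0771]), 'closing deg', np.float64(88.22), array([-0.6, -0.1,  0.1]), 0.022)
0.538 v92 [199 198 199 198 196 198 199 197 199 195 198 199]
0.544 v102 [161 159 161 234 232 234 232 232 232 232 234 233]
0.550 v112 [159 164 159 233 234 232 232 233 233 232 233 234]
0.556 v121 [158 159 162 156 233 233 233 233 233 233 233 232]
0.562 v131 [ 82  72  75  74 108 109 109 105 108 108 104 107]
0.568 v141 [107 107 108 106 182 179 179 177 177 179 178 180]
0.574 v150 [104 105 106 104 179 180 178 180 181 181 181 179]
0.580 v159 [178 169 177 177 172 239 235 236 237 235 240 178]
(25.4, array([0.6245, 0.0276, 0.0771]), 'closing deg', np.float64(88.22), array([-0.6, -0.1,  0.1]), 0.022)
```

Emit:
apply_moves --motion '[{"x": 0, "y": 0, "z": -2, "yaw": 0, "hand": -1}, {"x": 0, "y": 0, "z": -3, "yaw": 0, "hand": -1}, {"x": 0, "y": 0, "z": -3.4, "yaw": 0, "hand": -1}, {"x": 0, "y": 0, "z": -3.7, "yaw": 0, "hand": -1}, {"x": 0, "y": 0, "z": -4.0, "yaw": 0, "hand": -1}]'

```text
clock: 26.08
position: [0.6249, 0.0276, 0.0377]
ee_rot: [0.049, 3.141, 0.0]
force: [0.5, 0.2, 0.6]
width: 0.008
gripper_force: 0.4
```

Emit:
apply_moves --motion '[{"x": 0, "y": 0, "z": -0.2, "yaw": 0, "hand": -1}, {"x": 0, "y": 0, "z": -0.4, "yaw": 0, "hand": -1}, {"x": 0, "y": 0, "z": -0.5, "yaw": 0, "hand": -1}]'

```text
clock: 26.45
position: [0.6247, 0.0277, 0.0339]
ee_rot: [0.049, 3.141, 0.001]
force: [-6.7, -0.2, 23.4]
width: 0.007
gripper_force: 11.8
```

Emit:
apply_moves --motion '[{"x": 0, "y": 0, "z": 0.1, "yaw": 0, "hand": -1}, {"x": 0, "y": 0, "z": 4, "yaw": 0, "hand": -0.5}, {"x": 3, "y": 0, "z": 9, "yaw": 0, "hand": 0.1}, {"x": 6, "y": 0, "z": 12, "yaw": 0, "hand": 0.1}, {"x": 8.5, "y": 0, "z": 14, "yaw": 0, "hand": 0.1}, {"x": 8.5, "y": 0, "z": 14, "yaw": 0, "hand": 0.1}, {"x": 8.5, "y": 0, "z": 14, "yaw": 0, "hand": 0.1}]'

```text
clock: 27.32
position: [0.7083, 0.0276, 0.1712]
ee_rot: [-0.049, -3.139, 0.0]
force: [-0.2, -0.7, -0.7]
width: 0.545
gripper_force: 0.0
```

Run:
```python
from lab import *
print(pose()); c,w=snap("wrist","w30"); np.save("w30.npy",c["T"])
def tilt(c,im,cx,cy,th0=0):
    "label corners -> fit plane pose by PnP with label 46x26.3"
    b,g,r=[im[:,:,i].astype(int) for i in range(3)]
    m=((b>=r-4)&(b>130)&(b>0)).astype(np.uint8)
    n,l,st,ce=cv2.connectedComponentsWithStats(m); 
    for i in range(1,n):
        if 400<st[i,4]<9000: print("comp",st[i],ce[i].round(0))
labels(c,w,.064); tilt(c,w,0,0)
print("exp",proj(c,[.6028,.0291,.064]))
g=w.mean(2).astype(int); 
for x in np.arange(.552,.664,.004): 
    u,v=proj(c,[x,.0291-.031*(x-.603),.064]).round().astype(int); print("%.3f"%x,v,g[v,u-30:u+31:6])
```

```text
(27.325, array([0.7083, 0.0276, 0.1712]), 'closing deg', np.float64(88.22), array([-0.2, -0.7, -0.7]), 0.545)
label centre 603.1 27.6 size 45.9 25.7 yaw -1.3 px [282.  78.]
comp [ 255    2   69  157 3471] [295.  70.]
comp [492  14  34  26 515] [507.  27.]
comp [ 101   25   56  106 2091] [129.  75.]
comp [ 267   49   31   59 1763] [282.  78.]
exp [283.61253556  77.66098826]
0.552 11 [138 218 217 220 219 221 221 221 220 227 228]
0.556 17 [110 223 223 222 221 222 220 222 222 221 166]
0.560 22 [ 55 229 230 229 230 231 229 230 229 227 102]
0.564 27 [143 200 170 150 150 152 149 170 232 226 223]
0.568 33 [143 133 163 164 166 168 163 165 164 227 221]
0.572 38 [145  97 162 164 167 165 168 166 161 225 223]
0.576 43 [143  96 164 164 163 165 166 168 163 226 222]
0.580 49 [146 109 169 202 205 206 209 185 160 225 222]
0.584 54 [144 109 172 220 221 221 220 221 160 227 224]
0.588 59 [145 101 171 222 222 223 219 224 155 227 222]
0.592 64 [146 106 166 222 223 221 221 223 156 226 222]
0.596 69 [146 115 169 219 223 223 221 225 154 225 223]
0.600 74 [147 113 169 220 222 219 220 225 153 226 222]
0.604 79 [144 102 169 221 222 223 221 224 154 225 224]
0.608 84 [148 103 149 220 224 223 221 224 151 224 222]
0.612 89 [146 143 152 222 221 221 222 223 152 226 222]
0.616 94 [146 102 151 224 222 223 219 222 151 224 223]
0.620 99 [146  85 152 221 219 222 221 221 148 224 222]
0.624 104 [144  85 135 221 223 220 221 223 147 223 222]
0.628 108 [145  80  96 168 167 171 173 154 140 224 224]
0.632 113 [142  69  95 175 172 174 175 178 139 222 225]
0.636 118 [144  88  96 174 176 176 180 181 137 223 224]
0.640 123 [142  99 173 172 166 166 166 155 230 223 223]
0.644 127 [146  95 173 170  65  63  75 222 226 223 223]
0.648 132 [144 104 133 130  78  75  72 208 209 223 219]
0.652 137 [143 141 144 226 107 113 107 222 222 222 219]
0.656 141 [144 105 135 167 107 110 103 122 191 223 218]
0.660 146 [145 125 144 227 106 108 114 223 223 224 217]
```

Bay 3 is done: the slab lies level from x 0.565 to 0.641 with the catch over its tail. Now pack M.

Emit:
apply_moves --motion '[{"x": -4, "y": -2, "z": 2, "yaw": 4, "hand": 0.13}, {"x": -8, "y": -4, "z": 3, "yaw": 9, "hand": 0.13}, {"x": -12, "y": -6, "z": 3, "yaw": 14.3, "hand": 0.13}, {"x": -16, "y": -6.8, "z": 3, "yaw": 14.3, "hand": 0.13}, {"x": -16, "y": -6.8, "z": 3, "yaw": 14.3, "hand": 0.13}, {"x": -16, "y": -6.8, "z": 3, "yaw": 14.3, "hand": 0.13}, {"x": -16, "y": -6.8, "z": 3, "yaw": 14.3, "hand": 0.13}]'

```text
clock: 28.25
position: [0.5502, -0.0398, 0.2021]
ee_rot: [0.344, -3.123, -0.0]
force: [0.7, -0.0, 0.6]
width: 0.568
gripper_force: 0.0
```

```bash
python3 lab.py wrist
```

```text
(28.25, array([ 0.5502, -0.0398,  0.2021]), 'closing deg', np.float64(102.57), array([ 0.7, -0. ,  0.6]), 0.568)
label centre 448.3 -170.9 size 46.5 26.7 yaw -19.2 px [183.  65.]
label centre 453.5 -43.2 size 46.0 26.1 yaw 12.8 px [302.  96.]
label centre 616.0 38.4 size 47.2 29.7 yaw -2.6 px [333. 247.]
```

Emit:
apply_moves --motion '[{"x": -3.7, "y": 0.1, "z": -5, "yaw": 0, "hand": 0.13}, {"x": -7.4, "y": 0.2, "z": -9, "yaw": 0.2, "hand": 0.13}, {"x": -7.4, "y": 0.2, "z": -14, "yaw": 0.2, "hand": 0.13}, {"x": -7.4, "y": 0.2, "z": -18, "yaw": 0.2, "hand": 0.13}, {"x": -7.4, "y": 0.2, "z": -20.5, "yaw": 0.2, "hand": 0.13}, {"x": -7.4, "y": 0.2, "z": -21.6, "yaw": 0.2, "hand": 0.13}, {"x": -7.4, "y": 0.2, "z": -22.4, "yaw": 0.2, "hand": 0.13}, {"x": -7.4, "y": 0.2, "z": -22.4, "yaw": 0.2, "hand": 0.13}]' --newtons 4

```text
clock: 29.3
position: [0.476, -0.0383, -0.0214]
ee_rot: [-0.348, 3.122, 0.0]
force: [-0.4, 0.4, 0.2]
width: 0.565
gripper_force: 0.0
```

Emit:
apply_moves --motion '[{"x": 0, "y": 0, "z": 0, "yaw": 0, "hand": -0.4}, {"x": 0, "y": 0, "z": 0, "yaw": 0, "hand": -0.4}, {"x": 0, "y": 0, "z": 0, "yaw": 0, "hand": -0.4}, {"x": 0, "y": 0, "z": 0, "yaw": 0, "hand": -0.4}, {"x": 0, "y": 0, "z": 0.5, "yaw": 0, "hand": -0.4}, {"x": 0, "y": 0, "z": 1, "yaw": 0, "hand": -0.4}, {"x": 0, "y": 0, "z": 1.5, "yaw": 0, "hand": -0.4}, {"x": 0, "y": 0, "z": 2, "yaw": 0, "hand": -0.4}, {"x": 0, "y": 0, "z": 2, "yaw": 0, "hand": -0.4}]'

```text
clock: 30.42
position: [0.4759, -0.0384, -0.0011]
ee_rot: [-0.348, 3.121, -0.0]
force: [-0.3, -0.3, -1.8]
width: 0.414
gripper_force: 4.0
```

```bash
cat > nose.py <<'E'
from h import *
# compare pack in hand with the reference picture w20 (tilt .26): column edges at given rows, and tongue/nose rows on the centre column
def prof(im):
    g=cv2.GaussianBlur(im,(3,3),0).mean(2).astype(int)
    for v in(140,160,185,210,225): 
        row=g[v,225:350]; d=np.abs(np.diff(row)); e=np.where(d>14)[0]+225; print(v,e[[0,1,-2,-1]] if len(e)>3 else e)
    for u in(275,285,297):
        d=np.abs(np.diff(g[90:180,u])); print("col",u,(np.where(d>10)[0]+90).tolist())
print("ref");prof(cv2.imread("pics/w20.png"))
print(pose()); c,w=snap("wrist","n%.2f"%observe()["clock"]); prof(w)
E
python3 nose.py
```

```text
ref
140 [244 253 325 326]
160 [244 245 325 326]
185 [244 245 323 348]
210 [245 256 346 347]
225 [245 256 344 345]
col 275 [105, 106, 128, 129, 130, 131, 132, 134, 135, 164, 166, 167, 172, 173]
col 285 [106, 128, 129, 130, 131, 132, 133, 134, 135, 164, 166, 167]
col 297 [106, 129, 130, 132, 133, 134, 135, 164, 166, 167]
(30.425, array([ 0.4759, -0.0384, -0.0011]), 'closing deg', np.float64(102.72), array([-0.3, -0.3, -1.8]), 0.414)
140 [242 327 328 329]
160 [243 326 327 328]
185 [243 244 326 327]
210 [244 256 346 347]
225 [244 245 346 347]
col 275 [131, 132, 170, 171, 172]
col 285 [131, 132, 134, 170, 171, 172]
col 297 [131, 132, 134, 170, 171, 172]
```

Emit:
apply_moves --motion '[{"x": 0, "y": 0, "z": 0, "yaw": 0, "hand": -0.3}, {"x": 0, "y": 0, "z": 0.5, "yaw": 0, "hand": -0.3}, {"x": 0, "y": 0, "z": 0, "yaw": 0, "hand": -0.3}, {"x": 0, "y": 0, "z": 0, "yaw": 0, "hand": -0.3}]' --newtons 3

```text
clock: 30.98
position: [0.4757, -0.0384, -0.0018]
ee_rot: [-0.348, 3.122, 0.0]
force: [0.6, -0.5, 0.1]
width: 0.41
gripper_force: 3.0
```

```bash
cat >> nose.py <<'E'
# tilt from label sides: PnP of slab top edges is crude, so fit width vs row
def wid(im):
    g=cv2.GaussianBlur(im,(3,3),0).mean(2)
    r=[]
    for v in range(138,224,3):
        d=np.abs(np.diff(g[v])); L=235+np.argmax(d[235:252]); Rr=318+np.argmax(d[318:336]); r.append((v,Rr-L))
    return np.polyfit(*np.array(r).T,1),np.median([x[1] for x in r])
print("widthfit ref",wid(cv2.imread("pics/w20.png")),"now",wid(w))
print("col285 ref",cv2.imread("pics/w20.png").mean(2).astype(int)[96:180:3,285],"now",w.mean(2).astype(int)[96:180:3,285])
E
python3 nose.py | tail -12
```

```text
140 [246 322 323 324]
160 [245 246 324 325]
185 [245 246 313 324]
210 [246 257 347 348]
225 [246 257 346 347]
col 275 [133, 166, 167, 168]
col 285 [133, 166, 167, 168]
col 297 [114, 133, 166, 167, 168]
widthfit ref (array([-2.51231527e-02,  8.44876847e+01]), np.float64(80.0)) now (array([9.68801314e-03, 7.60837438e+01]), np.float64(78.0))
col285 ref [207 204 207 206 173 180 182 181 185 183 185 152 114 161 183 185 183 182
 181 183 182 183 182 145 243 237 237 237] now [132 132 133 133 135 135 131 111 111 111 116 114 114  84 109 115 117 113
 114 113 112 110 110 112 167 190 192 195]
```

Emit:
apply_moves --motion '[{"x": 0, "y": 0, "z": 0, "yaw": 0, "hand": -0.5}, {"x": 0, "y": 0, "z": 0, "yaw": 0, "hand": -0.5}, {"x": 0, "y": 0, "z": 3, "yaw": 0, "hand": -0.5}, {"x": 0, "y": 0, "z": 8, "yaw": -3, "hand": -0.5}, {"x": 2, "y": 0, "z": 13, "yaw": -9, "hand": -0.5}, {"x": 7, "y": -0.4, "z": 14, "yaw": -14.5, "hand": -0.5}, {"x": 12, "y": -0.4, "z": 13, "yaw": -14.5, "hand": -0.5}, {"x": 15.9, "y": -0.4, "z": 10, "yaw": -14.5, "hand": -0.5}, {"x": 15.9, "y": -0.4, "z": 7, "yaw": -14.5, "hand": -0.5}, {"x": 15.9, "y": -0.4, "z": 7, "yaw": -14.5, "hand": -0.5}]' --newtons 30

```text
clock: 32.28
position: [0.6323, -0.0422, 0.0658]
ee_rot: [-0.049, -3.135, 0.0]
force: [-0.7, 1.1, -1.2]
width: 0.415
gripper_force: 30.0
```

Emit:
apply_moves --motion '[{"x": 0, "y": 0, "z": 0, "yaw": 0, "hand": -0.5}, {"x": 0, "y": 0, "z": 0, "yaw": 0, "hand": -0.5}]'

```text
clock: 32.52
position: [0.6353, -0.0425, 0.0701]
ee_rot: [0.049, 3.139, 0.0]
force: [-0.6, 1.1, -2.8]
width: 0.409
gripper_force: 30.0
```

```bash
cat > hov.py <<'E'
from h import *
c,w=snap("wrist","h%.2f"%observe()["clock"]); print(pose())
g=w.mean(2).astype(int)
ref=cv2.imread("pics/w21.png").mean(2).astype(int)
for v in(100,104,108,112,116,120,126,132,140): print(v,"ref",ref[v,236:340:3]); print("    now",g[v,236:340:3])
E
python3 hov.py
```

```text
(32.575, array([ 0.6352, -0.0424,  0.07  ]), 'closing deg', np.float64(88.22), array([-0.2, -0.4, -1.5]), 0.412)
100 ref [165 115 139 165 129 140 138 138 150 148 147 141 137 200 197 198 201 200
 200 208 208 206 206 206 206 208 207 214 237 119 131 240 213 227 229]
    now [150 146  72  74 165 161 164 163 164 161 163 164 162 161 163 190 236 234
 233 236 234 234 235 235 235 235 235 239 230 209 117 119 238 200 228]
104 ref [163 164 161 164 102 164 165 163 159 161 161 159 240 234 233 234 234 234
 234 234 234 233 233 234 233 233 232 227 234 234 235 233 207 227 230]
    now [150 161 165 161 162 101 166 160 161 161 161 160 160 162 158 237 235 235
 234 234 235 234 234 235 234 235 237 141 233 233 234 234 234 202 229]
108 ref [162 162 162 162 103 164 163 163 159 111 111 111 123 124 124 122 183 183
 183 183 184 180 183 182 200 234 229 231 233 233 233 234 200 226 231]
    now [145 163 161 161 161 103 163 162 162 160 161 161 160 159 156 239 237 233
 233 234 234 234 232 234 233 234 236 143 236 233 234 233 234 194 228]
112 ref [164 162 161 163 109 164 161 161 161 104 110 109 109 104 109 110 178 174

[... 1030 characters left out ...]
03 102 104 104 103 102 102
 102 104 102 168 164 161 195 235 234 142 240 234 233 232 234 229 230]
132 ref [159 161 162 163 110  75  78  78  80  78  80  80  78  80  81  78  76  77
 110 113 110 108 111 113 107 111 109 107 108 207 235 234 227 230 142]
    now [137 160 160 162 160 123 163 160 163  90 106 101 102 103 103 103 103 103
 102 105 105 114 139 137 212 236 237 123 238 234 234 234 234 228 227]
140 ref [164 159 162 102  93 107 104 109 109 107 107 108 106 105 105 105 106 106
 130 176 176 177 179 177 181 176 178 177 176 137 219 234 228 230 144]
    now [139 162 163 160  81 102 101 102 105 101 105 101 100 101 104 104 102 103
 100 105 102 101 100  99 166 163 163 164 147 124 236 233 231 228 227]
```

Emit:
apply_moves --motion '[{"x": -0.45, "y": -0.08, "z": -0.5, "yaw": 0, "hand": -0.5}, {"x": -0.45, "y": -0.08, "z": -1.5, "yaw": 0, "hand": -0.5}, {"x": -0.45, "y": -0.08, "z": -2.3, "yaw": 0, "hand": -0.5}, {"x": -0.45, "y": -0.08, "z": -2.8, "yaw": 0, "hand": -0.5}, {"x": -0.45, "y": -0.08, "z": -3.0, "yaw": 0, "hand": -0.5}, {"x": -0.45, "y": -0.08, "z": -3.0, "yaw": 0, "hand": -0.5}]'

```text
clock: 33.33
position: [0.6324, -0.0432, 0.0406]
ee_rot: [0.049, 3.137, 0.001]
force: [-1.7, 0.6, 17.2]
width: 0.413
gripper_force: 30.0
```

Emit:
apply_moves --motion '[{"x": -0.3, "y": 0, "z": 0, "yaw": 0, "hand": -0.5}, {"x": -0.6, "y": 0, "z": -0.05, "yaw": 0, "hand": -0.5}, {"x": -0.8, "y": 0, "z": -0.1, "yaw": 0, "hand": -0.5}, {"x": -0.8, "y": 0, "z": -0.1, "yaw": 0, "hand": -0.5}]'

```text
clock: 33.83
position: [0.624, -0.0432, 0.0383]
ee_rot: [0.049, 3.138, -0.0]
force: [4.6, -0.4, 4.9]
width: 0.409
gripper_force: 30.0
```

```bash
python3 strip.py -0.0403 | awk 'NR==1||NR>5&&NR<20'
```

```text
(33.875, array([ 0.6241, -0.0433,  0.0382]), 'closing deg', np.float64(88.23), array([ 3. , -0.1,  6.2]), 0.413)
0.544 v98 [162 158 160 162 160 156 234 233 233 234 233 233]
0.546 v102 [140 140 140 142 140 140 227 225 228 226 227 227]
0.548 v106 [159 162 165 164 161 160 235 235 234 233 233 233]
0.550 v110 [162 163 162 160 157 160 158 190 233 234 234 235]
0.552 v114 [160 162 162 161 163 160 162 157 188 234 234 234]
0.554 v118 [161 162 164 165 161 163 160 162 241 236 236 233]
0.556 v122 [101 102  99  99 100 101 101 100  97 162 159 235]
0.558 v126 [102 103 105 102 102 102 100 101 100 164 161 234]
0.560 v130 [100 102 100 101 103 104  99 100  99 166 164 233]
0.562 v134 [ 83  83  87  85  82  87  85  86  83 126 121 189]
0.564 v137 [ 91  92  88  88  89  88  89  92  89  87 134 136]
0.566 v141 [105 102 100 104 103 103 101 101 100  99 163 165]
0.568 v145 [103 103 100 101 103 102 104  99 101  98 163 164]
0.570 v149 [103 101 103  99 102 102 101 104 100 103 172 164]
```

Emit:
apply_moves --motion '[{"x": 0, "y": 0, "z": 0, "yaw": 0, "hand": -0.3}, {"x": 0, "y": 0, "z": 0, "yaw": 0, "hand": -0.3}, {"x": 0.15, "y": 0, "z": -0.4, "yaw": 0, "hand": -0.3}, {"x": 0.3, "y": 0, "z": -0.8, "yaw": 0, "hand": -0.3}, {"x": 0.4, "y": 0, "z": -1.1, "yaw": 0, "hand": -0.3}, {"x": 0.4, "y": 0, "z": -1.1, "yaw": 0, "hand": -0.3}]' --newtons 4

```text
clock: 34.62
position: [0.6252, -0.0432, 0.0257]
ee_rot: [-0.049, -3.139, -0.0]
force: [-1.5, 0.2, -1.5]
width: 0.414
gripper_force: 4.0
```

Emit:
apply_moves --motion '[{"x": 0, "y": 0, "z": 0, "yaw": 0, "hand": 0.1}, {"x": 0, "y": 0, "z": 0, "yaw": 0, "hand": 0.1}, {"x": 0, "y": 0, "z": 0, "yaw": 0, "hand": 0.1}, {"x": 0, "y": 0, "z": 2, "yaw": 0, "hand": 0.1}, {"x": 0, "y": 0, "z": 5, "yaw": 0, "hand": 0.1}, {"x": -0.5, "y": 0, "z": 5, "yaw": 0, "hand": -1}, {"x": -0.5, "y": 0, "z": 5, "yaw": 0, "hand": -1}, {"x": -0.5, "y": 0, "z": 5, "yaw": 0, "hand": -1}, {"x": -0.5, "y": 0, "z": 5, "yaw": 0, "hand": -1}, {"x": -0.5, "y": 0, "z": 5, "yaw": 0, "hand": -1}]'

```text
clock: 35.88
position: [0.6209, -0.0432, 0.076]
ee_rot: [-0.049, -3.141, 0.0]
force: [0.4, 0.5, -0.9]
width: 0.055
gripper_force: 0.0
```

```bash
python3 strip.py -0.0403 | awk 'NR==1||NR>5&&NR<20'
```

```text
(35.925, array([ 0.621 , -0.0431,  0.0761]), 'closing deg', np.float64(88.22), array([ 0.4, -0.4,  0.5]), 0.027)
0.544 v107 [160 158 158 156 234 232 232 233 232 233 232 232]
0.546 v111 [145 146 146 141 143 140 226 225 226 226 227 227]
0.548 v114 [158 156 162 161 159 158 188 233 232 232 234 232]
0.550 v117 [159 158 157 159 157 159 188 233 232 233 232 233]
0.552 v121 [159 158 161 158 159 157 188 231 231 232 232 233]
0.554 v124 [159 160 160 159 158 157 190 233 233 233 233 232]
0.556 v127 [161 108 103 103 106 105 187 184 186 186 234 232]
0.558 v130 [158 106 108 107 108 107 195 191 191 191 240 232]
0.560 v134 [ 73  76  79  74  77  72  73 109 105 107 105 105]
0.562 v137 [105 105 104 103 102 102  98 175 174 172 176 174]
0.564 v140 [108 105 108 107 108 108 104 190 184 186 190 188]
0.566 v143 [107 108 106 108 105 107 106 189 185 187 189 187]
0.568 v146 [106 104 107 103 105 105 104 186 185 187 189 186]
0.570 v149 [106 107 105 105 107 103 107 188 185 184 188 187]
```

Still hooked. Pressing the tail.

Emit:
apply_moves --motion '[{"x": 0, "y": 0, "z": -2, "yaw": 0, "hand": -1}, {"x": 0, "y": 0, "z": -3, "yaw": 0, "hand": -1}, {"x": 0, "y": 0, "z": -3.4, "yaw": 0, "hand": -1}, {"x": 0, "y": 0, "z": -3.7, "yaw": 0, "hand": -1}, {"x": 0, "y": 0, "z": -4.0, "yaw": 0, "hand": -1}, {"x": 0, "y": 0, "z": -4.2, "yaw": 0, "hand": -1}, {"x": 0, "y": 0, "z": -4.35, "yaw": 0, "hand": -1}]'

```text
clock: 36.8
position: [0.6213, -0.0431, 0.0339]
ee_rot: [0.049, 3.141, 0.001]
force: [-5.5, 0.4, 20.7]
width: 0.005
gripper_force: 10.6
```

Emit:
apply_moves --motion '[{"x": 0, "y": 0, "z": -0.05, "yaw": 0, "hand": -1}, {"x": 0, "y": 0, "z": -0.05, "yaw": 0, "hand": -1}]'

```text
clock: 37.05
position: [0.6213, -0.0432, 0.034]
ee_rot: [0.049, 3.14, 0.001]
force: [-5.0, 0.7, 15.0]
width: 0.002
gripper_force: 7.7
```

Emit:
apply_moves --motion '[{"x": 0, "y": 0, "z": 0.1, "yaw": 0, "hand": -1}, {"x": 0, "y": 0, "z": 4, "yaw": 0, "hand": -0.5}, {"x": 3, "y": 0, "z": 9, "yaw": 0, "hand": 0.1}, {"x": 6, "y": 0, "z": 12, "yaw": 0, "hand": 0.1}, {"x": 8.5, "y": 0, "z": 14, "yaw": 0, "hand": 0.1}, {"x": 8.5, "y": 0, "z": 14, "yaw": 0, "hand": 0.1}, {"x": 8.5, "y": 0, "z": 14, "yaw": 0, "hand": 0.1}]'

```text
clock: 37.92
position: [0.7048, -0.0432, 0.1712]
ee_rot: [-0.049, -3.139, -0.0]
force: [0.4, 0.6, -0.8]
width: 0.54
gripper_force: 0.0
```

```bash
cat > seat.py <<'E'
from lab import *
bx,by=map(float,sys.argv[1:3])
print(pose()); c,w=snap("wrist","seat%.2f"%observe()["clock"]); labels(c,w,.064)
g=w.mean(2).astype(int)
for x in list(np.arange(bx-.042,bx-.03,.002))+list(np.arange(bx+.034,bx+.054,.002)):
    u,v=proj(c,[x,by-.031*(x-bx),.064]).round().astype(int); print("%.3f"%(x-bx),v,g[v,u-30:u+31:6])
E
python3 seat.py .6008 -.0413
```

```text
(37.925, array([ 0.7048, -0.0432,  0.1712]), 'closing deg', np.float64(88.21), array([ 0.4,  0.6, -0.8]), 0.54)
label centre 601.2 -41.2 size 45.9 21.8 yaw -1.3 px [285.  79.]
label centre 603.5 28.2 size 45.9 26.6 yaw -2.0 px [365.  79.]
-0.042 25 [ 84  76  81  76  86  87 109 112 114 172 120]
-0.040 28 [147 100 150  98 171 171 167 180 203 162 225]
-0.038 30 [147  92  83  83 130 133 129 130 139 164 222]
-0.036 33 [150  59 101 100 165 164 166 166 164 171 224]
-0.034 36 [152  66  97  98 165 164 166 166 162 182 224]
-0.032 38 [147  63 100  98 168 166 164 166 161 187 224]
-0.030 41 [145  64  95  95 166 166 166 168 160 198 223]
0.034 121 [146 128  82  85 146 143 144 143 119 227 224]
0.036 123 [145 127  89  74  89 127 125 134 206 226 224]
0.038 125 [145 128 147 114 184 184 183 227 224 224 224]
0.040 128 [149 132 143 115  64  63  61 223 222 226 222]
0.042 130 [145 133 145 133  65  63  57 224 222 225 224]
0.044 132 [147 131 146 145  61  62  58 226 224 223 222]
0.046 135 [145 144 150 149  99  99  96 226 224 224 224]
0.048 137 [147 143 147 149 112 112 108 223 223 224 224]
0.050 139 [145 144 148 148 118 118 112 224 225 225 223]
0.052 141 [144 134 145 146 110 111 111 225 226 225 224]
0.054 144 [145 142 148 147 109 107 107 226 225 224 225]
```

Bay 2 is seated. Now pack R.

Emit:
apply_moves --motion '[{"x": -4, "y": -4, "z": 2, "yaw": -6, "hand": 0.13}, {"x": -8, "y": -8, "z": 3, "yaw": -12, "hand": 0.13}, {"x": -12, "y": -12, "z": 3, "yaw": -17.6, "hand": 0.13}, {"x": -16.3, "y": -16, "z": 3, "yaw": -17.6, "hand": 0.13}, {"x": -16.3, "y": -16, "z": 3, "yaw": -17.6, "hand": 0.13}, {"x": -16.3, "y": -16, "z": 3, "yaw": -17.6, "hand": 0.13}, {"x": -16.3, "y": -16, "z": 3, "yaw": -17.6, "hand": 0.13}]'

```text
clock: 38.85
position: [0.5436, -0.2017, 0.2019]
ee_rot: [-0.525, -3.097, -0.001]
force: [-0.6, -0.2, -0.7]
width: 0.565
gripper_force: 0.0
```

```bash
python3 lab.py wrist
```

```text
(38.85, array([ 0.5436, -0.2017,  0.2019]), 'closing deg', np.float64(70.75), array([-0.6, -0.2, -0.7]), 0.565)
label centre 448.6 -170.0 size 45.8 25.7 yaw -19.8 px [284.  91.]
label centre 619.2 54.3 size 52.5 30.0 yaw -1.8 px [519. 172.]
label centre 616.3 -25.6 size 52.5 29.9 yaw -1.7 px [450. 193.]
```

Emit:
apply_moves --motion '[{"x": -3.6, "y": 1.2, "z": -5, "yaw": 0, "hand": 0.13}, {"x": -7.2, "y": 2.35, "z": -9, "yaw": -0.5, "hand": 0.13}, {"x": -7.2, "y": 2.35, "z": -14, "yaw": -0.5, "hand": 0.13}, {"x": -7.2, "y": 2.35, "z": -18, "yaw": -0.5, "hand": 0.13}, {"x": -7.2, "y": 2.35, "z": -20.5, "yaw": -0.5, "hand": 0.13}, {"x": -7.2, "y": 2.35, "z": -21.6, "yaw": -0.5, "hand": 0.13}, {"x": -7.2, "y": 2.35, "z": -22.35, "yaw": -0.5, "hand": 0.13}, {"x": -7.2, "y": 2.35, "z": -22.35, "yaw": -0.5, "hand": 0.13}]' --newtons 3.5

```text
clock: 39.9
position: [0.4715, -0.1797, -0.0209]
ee_rot: [0.542, 3.094, 0.0]
force: [-0.1, 0.3, -0.4]
width: 0.559
gripper_force: 0.0
```

Emit:
apply_moves --motion '[{"x": 0, "y": 0, "z": 0, "yaw": 0, "hand": -0.4}, {"x": 0, "y": 0, "z": 0, "yaw": 0, "hand": -0.4}, {"x": 0, "y": 0, "z": 0, "yaw": 0, "hand": -0.4}, {"x": 0, "y": 0, "z": 0, "yaw": 0, "hand": -0.4}, {"x": 0, "y": 0, "z": 0.5, "yaw": 0, "hand": -0.4}, {"x": 0, "y": 0, "z": 1, "yaw": 0, "hand": -0.4}, {"x": 0, "y": 0, "z": 1.5, "yaw": 0, "hand": -0.4}, {"x": 0, "y": 0, "z": 2, "yaw": 0, "hand": -0.4}, {"x": 0, "y": 0, "z": 2, "yaw": 0, "hand": -0.4}]'

```text
clock: 41.02
position: [0.4715, -0.1798, -0.0006]
ee_rot: [0.542, 3.093, -0.0]
force: [0.5, -0.8, -0.4]
width: 0.414
gripper_force: 3.5
```

```bash
python3 nose.py | tail -12
```

```text
140 [246 296 323 324]
160 [246 291 323 324]
185 [246 257 347 348]
210 [246 257 323 324]
225 [246 257 346 347]
col 275 [162, 163, 164]
col 285 [162, 163]
col 297 [90, 91, 110, 128, 129, 131, 132, 133, 137, 138, 140, 141, 150, 162, 163, 171, 172]
widthfit ref (array([-2.51231527e-02,  8.44876847e+01]), np.float64(80.0)) now (array([-6.56814450e-03,  7.88029557e+01]), np.float64(78.0))
col285 ref [207 204 207 206 173 180 182 181 185 183 185 152 114 161 183 185 183 182
 181 183 182 183 182 145 243 237 237 237] now [129 130 127 127 132 118 103 107 108 107 105  97  91 110 105 108 108 107
 108 106 108 107 105 186 187 190 184 179]
```

Emit:
apply_moves --motion '[{"x": 0, "y": 0, "z": 0, "yaw": 0, "hand": -0.5}, {"x": 0, "y": 0, "z": 0, "yaw": 0, "hand": -0.5}, {"x": 0, "y": 0, "z": 3, "yaw": 0, "hand": -0.5}, {"x": 0, "y": 0, "z": 8, "yaw": 5, "hand": -0.5}, {"x": 1, "y": 2, "z": 13, "yaw": 12, "hand": -0.5}, {"x": 5, "y": 5, "z": 15, "yaw": 18, "hand": -0.5}, {"x": 10, "y": 6.7, "z": 14, "yaw": 18, "hand": -0.5}, {"x": 14, "y": 6.7, "z": 11, "yaw": 18, "hand": -0.5}, {"x": 15.9, "y": 6.7, "z": 7.1, "yaw": 18, "hand": -0.5}, {"x": 15.9, "y": 6.7, "z": 7.1, "yaw": 18, "hand": -0.5}]' --newtons 30

```text
clock: 42.32
position: [0.6279, -0.1118, 0.066]
ee_rot: [-0.05, -3.134, -0.001]
force: [-1.2, -0.4, -0.9]
width: 0.41
gripper_force: 30.0
```

Emit:
apply_moves --motion '[{"x": 0, "y": 0, "z": 0, "yaw": 0, "hand": -0.5}, {"x": 0, "y": 0, "z": 0, "yaw": 0, "hand": -0.5}]'

```text
clock: 42.58
position: [0.6302, -0.1131, 0.0717]
ee_rot: [0.052, 3.139, -0.0]
force: [0.0, -0.9, -1.2]
width: 0.407
gripper_force: 30.0
```

```bash
python3 hov.py | grep -v ref; grep -n "" /dev/null
python3 - <<'E'
from h import *
import glob
f=sorted(glob.glob("pics/h*.png"))[-1]; g=cv2.imread(f).mean(2).astype(int); print(f)
print(g[80:145:2,285]); print(g[80:145:2,300])
E
```

```text
(42.625, array([ 0.6303, -0.1131,  0.0717]), 'closing deg', np.float64(88.09), array([ 0. , -0.5, -1.6]), 0.411)
 200 208 208 206 206 206 206 208 207 214 237 119 131 240 213 227 229]
    now [151 153  70  69  78 156 163 165 163 163 161 164 162 161 163 164 161 163
 162 160 191 233 234 234 234 232 232 233 232 211 120 120 122 223 228]
 234 234 234 233 233 234 233 233 232 227 234 234 235 233 207 227 230]
    now [146 162  69  60 112 162 164 163 162 164 161 167 161 161 160 161 164 157
 160 160 193 236 236 236 235 235 235 234 233 234 112 116 217 214 228]
 183 183 184 180 183 182 200 234 229 231 233 233 233 234 200 226 231]
    now [150 167 165 165 163 158 145 160 160 160 161 159 160 162 160 160 158 160
 161 191 237 236 235 236 234 235 235 238 170 234 234 234 234 220 228]
 174 177 177 179 177 174 188 234 231 234 233 234 234 234 196 224 226]
    now [143 166 161 161 160 157 146 161 164 136  99 101 104 101  99  98 100  98
  99  98 101 104 138 156 236 233 235 237 191 234 233 234 233 216 227]
 180 176 178 177 175 176 194 234 228 236 233 233 233 234 197 223 228]
    now [144 166 163 160 163 159 
[... 587 characters left out ...]
7 111 109 107 108 207 235 234 227 230 142]
    now [153 160 162 159 134  79  89  88  84  87  90  89  86  88  89  89  87  86
  84  91  87  90  89  91  89  83  80  86  78 238 233 234 234 217 228]
 130 176 176 177 179 177 181 176 178 177 176 137 219 234 228 230 144]
    now [152 152 162 166  82  96 102 100 102 100 102 104  99 103 104 104 100 103
 102 104  99  98 100 103  99 104 100 100 149 121 236 233 235 225 227]
pics/h42.58.png
[163 160 162 160 159 155 149 162 160 159 162 164 161 147 158 162 101 102
  99  96 105 104 100 100 104  79  91 101 100  98 101 102 101]
[240 239 239 237 238 239 229 238 235 234 233 233 236 174 236 241 101  98
  99  97 100 102 102 102 102  80  85 100 102 100 101 100 102]
```

Emit:
apply_moves --motion '[{"x": 0.05, "y": 0.1, "z": -0.7, "yaw": 0, "hand": -0.5}, {"x": 0.05, "y": 0.1, "z": -1.7, "yaw": 0, "hand": -0.5}, {"x": 0.05, "y": 0.1, "z": -2.5, "yaw": 0, "hand": -0.5}, {"x": 0.05, "y": 0.1, "z": -2.9, "yaw": 0, "hand": -0.5}, {"x": 0.05, "y": 0.1, "z": -3.1, "yaw": 0, "hand": -0.5}, {"x": 0.05, "y": 0.1, "z": -3.1, "yaw": 0, "hand": -0.5}]'

```text
clock: 43.38
position: [0.6333, -0.1119, 0.0416]
ee_rot: [0.051, 3.136, 0.0]
force: [-1.4, 1.0, 19.9]
width: 0.409
gripper_force: 30.0
```

Emit:
apply_moves --motion '[{"x": -0.3, "y": 0, "z": 0, "yaw": 0, "hand": -0.5}, {"x": -0.6, "y": 0, "z": -0.05, "yaw": 0, "hand": -0.5}, {"x": -0.8, "y": 0, "z": -0.1, "yaw": 0, "hand": -0.5}, {"x": -0.8, "y": 0, "z": -0.1, "yaw": 0, "hand": -0.5}]'

```text
clock: 43.88
position: [0.6251, -0.1119, 0.0392]
ee_rot: [0.051, 3.136, -0.001]
force: [5.6, 0.1, 6.0]
width: 0.412
gripper_force: 30.0
```

```bash
python3 strip.py -0.1103 | awk 'NR==1||NR>5&&NR<20'
```

```text
(43.925, array([ 0.6251, -0.112 ,  0.0391]), 'closing deg', np.float64(88.14), array([ 5. , -0.3,  5.4]), 0.409)
0.544 v96 [146 144 144 149 145 148 146 146 148 148 148 143]
0.546 v100 [161 161 161 162 159 159 161 158 160 156 156 158]
0.548 v104 [164 161 164 164 162 162 160 160 158 162 157 236]
0.550 v108 [163 163 160 162 157 159 159 158 163 159 158 236]
0.552 v112 [149 149 150 164 158 164 163 163 160 162 157 236]
0.554 v116 [137 102 104 103 103  99 100 103 101 101 165 182]
0.556 v120 [138  99 103 100 100 104 103  99 104  99 167 184]
0.558 v124 [136 101 103 102 105 106 102 102 101 101 100 189]
0.560 v128 [139 104 102 104 102 102 103 100 104 103 100 131]
0.562 v132 [87 89 89 91 90 83 87 87 88 86 89 87]
0.564 v135 [101 101 102 101 103 103 101 102 101 101 101 103]
0.566 v139 [101  98 100  98 101 104  99 100 100 101 100  99]
0.568 v143 [103 102 101 103  99 102 102 104  98 101 100 100]
0.570 v147 [104 100 103  98 101 100 102 101 104 101 102 101]
```

Emit:
apply_moves --motion '[{"x": -0.1, "y": 0, "z": 0, "yaw": 0, "hand": -0.3}, {"x": -0.1, "y": 0, "z": 0, "yaw": 0, "hand": -0.3}, {"x": 0.1, "y": 0, "z": -0.4, "yaw": 0, "hand": -0.3}, {"x": 0.25, "y": 0, "z": -0.8, "yaw": 0, "hand": -0.3}, {"x": 0.35, "y": 0, "z": -1.1, "yaw": 0, "hand": -0.3}, {"x": 0.35, "y": 0, "z": -1.1, "yaw": 0, "hand": -0.3}]' --newtons 4

```text
clock: 44.68
position: [0.6253, -0.1117, 0.0262]
ee_rot: [-0.052, -3.139, -0.0]
force: [-2.3, -1.4, -2.1]
width: 0.418
gripper_force: 4.0
```

Emit:
apply_moves --motion '[{"x": 0, "y": 0, "z": 0, "yaw": 0, "hand": 0.1}, {"x": 0, "y": 0, "z": 0, "yaw": 0, "hand": 0.1}, {"x": 0, "y": 0, "z": 0, "yaw": 0, "hand": 0.1}, {"x": 0, "y": 0, "z": 2, "yaw": 0, "hand": 0.1}, {"x": 0, "y": 0, "z": 5, "yaw": 0, "hand": 0.1}, {"x": -0.7, "y": 0, "z": 5, "yaw": 0, "hand": -1}, {"x": -0.7, "y": 0, "z": 5, "yaw": 0, "hand": -1}, {"x": -0.7, "y": 0, "z": 5, "yaw": 0, "hand": -1}, {"x": -0.7, "y": 0, "z": 5, "yaw": 0, "hand": -1}, {"x": -0.7, "y": 0, "z": 5, "yaw": 0, "hand": -1}]'

```text
clock: 45.92
position: [0.619, -0.1116, 0.0765]
ee_rot: [-0.051, -3.141, -0.0]
force: [0.2, -0.7, -0.0]
width: 0.057
gripper_force: 0.0
```

```bash
python3 strip.py -0.1103 | awk 'NR==1||NR>5&&NR<20'
```

```text
(45.975, array([ 0.619 , -0.1116,  0.0766]), 'closing deg', np.float64(88.13), array([ 0.5, -0.7,  0.4]), 0.022)
0.544 v111 [140 142 144 142 143 141 138 143 175 226 225 225]
0.546 v114 [161 163 161 163 161 160 161 160 192 234 235 234]
0.548 v117 [162 162 163 162 160 160 160 160 189 233 235 233]
0.550 v121 [162 161 163 160 161 161 160 158 192 238 234 234]
0.552 v124 [162 162 155 155 156 154 153 153 152 147 223 228]
0.554 v127 [162 155 106 107 106 109 107 105 105 134 192 233]
0.556 v130 [162 152 106 108 108 109 107 111 109 138 199 237]
0.558 v134 [ 84  83  87  82  83  82  89  85  83  86  81 121]
0.560 v137 [107 106 109 106 106 105 107 104 106 102  97 186]
0.562 v140 [108 106 108 107 106 107 106 105 106 104 103 193]
0.564 v143 [109 110 107 107 107 109 108 105 104 105 102 192]
0.566 v146 [106 107 108 106 106 105 106 104 105 105 193 188]
0.568 v149 [107 105 106 106 106 107 106 103 105 104 193 189]
0.570 v152 [109 107 107 102 106 107 105 107 105 102 192 191]
```

Emit:
apply_moves --motion '[{"x": 0, "y": 0, "z": -2, "yaw": 0, "hand": -1}, {"x": 0, "y": 0, "z": -3, "yaw": 0, "hand": -1}, {"x": 0, "y": 0, "z": -3.4, "yaw": 0, "hand": -1}, {"x": 0, "y": 0, "z": -3.7, "yaw": 0, "hand": -1}, {"x": 0, "y": 0, "z": -4.0, "yaw": 0, "hand": -1}, {"x": 0, "y": 0, "z": -4.2, "yaw": 0, "hand": -1}, {"x": 0, "y": 0, "z": -4.4, "yaw": 0, "hand": -1}, {"x": 0, "y": 0, "z": -4.4, "yaw": 0, "hand": -1}]'

```text
clock: 46.98
position: [0.6193, -0.1117, 0.0341]
ee_rot: [0.052, 3.14, 0.001]
force: [-3.1, 1.1, 11.3]
width: 0.005
gripper_force: 5.4
```

Emit:
apply_moves --motion '[{"x": 0, "y": 0, "z": 0.1, "yaw": 0, "hand": -1}, {"x": 0, "y": 0, "z": 4, "yaw": 0, "hand": -1}, {"x": 3, "y": 2, "z": 9, "yaw": 0, "hand": -1}, {"x": 6, "y": 4, "z": 12, "yaw": 0, "hand": -1}, {"x": 8.5, "y": 7, "z": 14, "yaw": 0, "hand": -1}, {"x": 8.5, "y": 7, "z": 14, "yaw": 0, "hand": -1}, {"x": 8.5, "y": 7, "z": 14, "yaw": 0, "hand": -1}]'

```text
clock: 47.85
position: [0.7034, -0.0422, 0.1722]
ee_rot: [-0.052, -3.14, 0.001]
force: [-0.2, -1.3, -0.9]
width: 0.008
gripper_force: 0.0
```

```bash
python3 seat.py .5986 -.1113
python3 - <<'E'
from lab import *
c,t=snap("top","t50"); labels(c,t)
for d in silhouettes("pack1_c","top"): print(d["rect"],d["p"])
_,s=snap("side","s50")
for d in silhouettes("pack1_c","side")+silhouettes("lever","side"): print(d["rect"],d["p"])
E
```

```text
(47.85, array([ 0.7034, -0.0422,  0.1722]), 'closing deg', np.float64(88.12), array([-0.2, -1.3, -0.9]), 0.008)
label centre 601.1 -40.4 size 45.3 20.8 yaw -1.8 px [285.  81.]
label centre 603.3 28.1 size 45.3 26.5 yaw -2.0 px [363.  81.]
-0.042 27 [164 145  90  99  86  84  90  86  90 106 169]
-0.040 30 [163 166 114 167 111 109 111 110 112 168 167]
-0.038 33 [161 165  96  99  97  99  99 102 101 132 165]
-0.036 35 [161 169 108 108 108 109 110 111 112  96 167]
-0.034 38 [160 166 107 106 108 106 108 110 110  35 168]
-0.032 41 [161 166 108 108 108 111 106 108 110  43 169]
-0.030 43 [166 167 107 109 107 110 108 111 109  43 169]
0.034 122 [145 164  83  90  88  91  92  89  90  47 147]
0.036 125 [158 165  56 107  86  87  86  92  94 150 147]
0.038 127 [158 167  65 148 102 104 104 103 148 148 147]
0.040 129 [153 166  93 147  58  58  64  99 145 142 145]
0.042 132 [141 165  92 148  44  47  44 140 148 141 147]
0.044 134 [138 164  89 130  47  50  50 132 127 120 145]
0.046 136 [160 164 152 144  54  58  58 153 149 114 145]
0.048 138 [163 166 150 143  64  62  61 150 146 132 148]
0.050 141 [156 162 121 145  64  67  67 152 146 139 146]
0.052 143 [150 163  62 138  57  62  62 139 137 135 143]
0.054 145 [153 167 139 142  66  63  63 143 141 134 148]
[331.5, 213.4, 339.3, 228.5] 0.4
[208.5, 179.0, 217.0, 196.4] 0.24
[272.6, 197.3, 302.0, 211.9] 0.88
[211.8, 181.2, 317.8, 312.0] 0.63
[230.8, 267.3, 273.4, 293.3] 0.92
```

All three packs are seated. Next is pressing the button.

Emit:
apply_moves --motion '[{"x": -1, "y": 5, "z": 0, "yaw": 0, "hand": -1}, {"x": -2, "y": 10, "z": 0, "yaw": 0, "hand": -1}, {"x": -4, "y": 15, "z": 0, "yaw": 0, "hand": -1}, {"x": -6.2, "y": 20, "z": 0, "yaw": 0, "hand": -1}, {"x": -6.2, "y": 25.3, "z": 0, "yaw": 0, "hand": -1}, {"x": -6.2, "y": 25.3, "z": -4, "yaw": 0, "hand": -1}, {"x": -6.2, "y": 25.3, "z": -8, "yaw": 0, "hand": -1}, {"x": -6.2, "y": 25.3, "z": -9.7, "yaw": 0, "hand": -1}, {"x": -6.2, "y": 25.3, "z": -9.7, "yaw": 0, "hand": -1}]'

```text
clock: 49.28
position: [0.6416, 0.2108, 0.0753]
ee_rot: [-0.052, -3.14, 0.001]
force: [0.0, -0.1, -0.0]
width: 0.005
gripper_force: 0.0
```

Emit:
apply_moves --motion '[{"x": 0, "y": 0, "z": -0.4, "yaw": 0, "hand": -1}, {"x": 0, "y": 0, "z": -0.7, "yaw": 0, "hand": -1}, {"x": 0, "y": 0, "z": -0.9, "yaw": 0, "hand": -1}, {"x": 0, "y": 0, "z": -0.9, "yaw": 0, "hand": -1}]'

```text
clock: 49.78
position: [0.6424, 0.2115, 0.0684]
ee_rot: [0.051, 3.14, 0.001]
force: [-3.7, -0.2, 6.9]
width: 0.007
gripper_force: 3.9
```

Emit:
apply_moves --motion '[{"x": 0, "y": 0, "z": -0.2, "yaw": 0, "hand": -1}, {"x": 0, "y": 0, "z": -0.4, "yaw": 0, "hand": -1}, {"x": 0, "y": 0, "z": -0.4, "yaw": 0, "hand": -1}]'

```text
clock: 50.15
position: [0.6416, 0.2117, 0.0642]
ee_rot: [-0.051, -3.141, -0.001]
force: [-5.9, -1.2, 8.9]
width: 0.005
gripper_force: 4.1
```

Run:
```python
from h import *
print(pose()); _,s=snap("side","s60")
for d in silhouettes("lever","side"): print(d["rect"],d["p"])
```

```text
(50.15, array([0.6416, 0.2117, 0.0642]), 'closing deg', np.float64(88.14), array([-5.9, -1.2,  8.9]), 0.005)
[225.3, 276.0, 288.5, 293.8] 0.96
[213.2, 179.9, 317.0, 311.8] 0.64
```

The lever is down. Now to the knob's outer side.

Emit:
apply_moves --motion '[{"x": 0, "y": 0, "z": 3, "yaw": 0, "hand": -1}, {"x": 0, "y": 0, "z": 8, "yaw": 0, "hand": -1}, {"x": -0.5, "y": -5, "z": 10, "yaw": 0, "hand": -1}, {"x": -1, "y": -11, "z": 10, "yaw": 0, "hand": -1}, {"x": -2, "y": -17, "z": 10, "yaw": 0, "hand": -1}, {"x": -3, "y": -23, "z": 10, "yaw": 0, "hand": -1}, {"x": -4, "y": -29, "z": 10, "yaw": 0, "hand": -1}, {"x": -4.7, "y": -35, "z": 10, "yaw": 0, "hand": -1}, {"x": -4.7, "y": -41, "z": 10, "yaw": 0, "hand": -1}, {"x": -4.7, "y": -45, "z": 10, "yaw": 0, "hand": -1}]'

```text
clock: 51.5
position: [0.5945, -0.2425, 0.1638]
ee_rot: [0.056, 3.14, -0.002]
force: [0.5, 0.3, 0.1]
width: 0.006
gripper_force: 0.0
```

Emit:
apply_moves --motion '[{"x": 0, "y": 0, "z": -2, "yaw": 0, "hand": -1}, {"x": 0, "y": 0, "z": -7, "yaw": 0, "hand": -1}, {"x": 0, "y": 0, "z": -11, "yaw": 0, "hand": -1}, {"x": 0, "y": 0, "z": -13.4, "yaw": 0, "hand": -1}, {"x": 0, "y": 0, "z": -13.4, "yaw": 0, "hand": -1}]'

```text
clock: 52.12
position: [0.5939, -0.2382, 0.0276]
ee_rot: [-0.052, -3.138, -0.002]
force: [-0.3, -0.0, -0.1]
width: 0.004
gripper_force: 0.0
```

Emit:
apply_moves --motion '[{"x": 0, "y": 1, "z": 0, "yaw": 0, "hand": -1}, {"x": 0, "y": 2, "z": 0, "yaw": 0, "hand": -1}, {"x": 0.1, "y": 3, "z": 0, "yaw": 0, "hand": -1}, {"x": 0.1, "y": 4, "z": 0, "yaw": 0, "hand": -1}, {"x": 0.1, "y": 5, "z": 0, "yaw": 0, "hand": -1}, {"x": 0.2, "y": 5.8, "z": 0, "yaw": 0, "hand": -1}, {"x": 0.2, "y": 6.5, "z": 0, "yaw": 0, "hand": -1}, {"x": 0.2, "y": 7, "z": 0, "yaw": 0, "hand": -1}]'

```text
clock: 53.12
position: [0.5972, -0.1681, 0.0288]
ee_rot: [0.051, 3.141, 0.0]
force: [1.2, -1.8, 0.4]
width: 0.006
gripper_force: 0.9
```

Emit:
apply_moves --motion '[{"x": 0, "y": 0.5, "z": 0, "yaw": 0, "hand": -1}, {"x": 0, "y": 1, "z": 0, "yaw": 0, "hand": -1}, {"x": 0.1, "y": 1.5, "z": 0, "yaw": 0, "hand": -1}, {"x": 0.1, "y": 2, "z": 0, "yaw": 0, "hand": -1}, {"x": 0.1, "y": 2.5, "z": 0, "yaw": 0, "hand": -1}]'

```text
clock: 53.75
position: [0.5979, -0.1434, 0.0288]
ee_rot: [-0.051, -3.141, -0.0]
force: [-1.2, -1.5, -0.4]
width: 0.004
gripper_force: 0.9
```

Run:
```python
from h import *
print(pose()); _,s=snap("side","s61");_,t=snap("top","t61")
for n in("side","top"):
  for q in("bay1","lever","knob"):
    print(n,q,[(d["rect"],round(d["p"],2)) for d in recognise(q,n)][:2])
c=camera_model("top"); g=t.mean(2).astype(int)
# along the rail beside the lever (x=.57): find plate end and stop
for y in np.arange(.22,.37,.006):
    print("%.3f"%y,[g[tuple(proj(c,[x,y,.034]).round().astype(int)[::-1])] for x in(.555,.565,.575,.6,.64,.65)])
```

```text
(53.75, array([ 0.5979, -0.1434,  0.0288]), 'closing deg', np.float64(88.12), array([-1.2, -1.5, -0.4]), 0.004)
side bay1 [([196.8, 194.7, 310.7, 342.8], 0.97), ([254.8, 227.3, 289.1, 249.8], 0.65)]
side lever [([194.8, 193.8, 310.0, 340.9], 0.68)]
side knob [([197.0, 195.6, 306.0, 343.6], 0.6)]
top bay1 [([174.7, 182.2, 326.7, 240.2], 0.71)]
top lever [([176.7, 192.8, 189.3, 241.3], 0.63)]
top knob [([173.1, 178.6, 330.6, 241.9], 0.88), ([305.1, 148.3, 321.7, 160.7], 0.55)]
0.220 [np.int64(164), np.int64(162), np.int64(162), np.int64(162), np.int64(162), np.int64(162)]
0.226 [np.int64(164), np.int64(161), np.int64(162), np.int64(162), np.int64(162), np.int64(162)]
0.232 [np.int64(163), np.int64(162), np.int64(161), np.int64(162), np.int64(162), np.int64(162)]
0.238 [np.int64(164), np.int64(162), np.int64(162), np.int64(162), np.int64(161), np.int64(162)]
0.244 [np.int64(166), np.int64(162), np.int64(162), np.int64(162), np.int64(162), np.int64(162)]
0.250 [np.int64(168), np.int64(161), np.int64(161), np.int64(161), np.int64(161), np.int64(161)]
0.256 [np.int64(168), np.int64(161), n
[... 1061 characters left out ...]
4(162), np.int64(171), np.int64(166)]
0.328 [np.int64(133), np.int64(158), np.int64(136), np.int64(138), np.int64(84), np.int64(127)]
0.334 [np.int64(141), np.int64(136), np.int64(105), np.int64(131), np.int64(82), np.int64(144)]
0.340 [np.int64(143), np.int64(126), np.int64(89), np.int64(114), np.int64(64), np.int64(134)]
0.346 [np.int64(143), np.int64(127), np.int64(18), np.int64(12), np.int64(13), np.int64(29)]
0.352 [np.int64(142), np.int64(129), np.int64(44), np.int64(72), np.int64(101), np.int64(66)]
0.358 [np.int64(142), np.int64(133), np.int64(42), np.int64(91), np.int64(166), np.int64(64)]
0.364 [np.int64(142), np.int64(146), np.int64(32), np.int64(123), np.int64(146), np.int64(63)]
```

Emit:
apply_moves --motion '[{"x": 0, "y": 0.5, "z": 0, "yaw": 0, "hand": -1}, {"x": 0, "y": 0.9, "z": 0, "yaw": 0, "hand": -1}, {"x": 0, "y": 1.2, "z": 0, "yaw": 0, "hand": -1}, {"x": 0, "y": 1.4, "z": 0, "yaw": 0, "hand": -1}]'

```text
clock: 54.65
position: [0.5983, -0.1293, 0.029]
ee_rot: [0.051, 3.141, 0.0]
force: [0.2, -1.3, -0.5]
width: 0.006
gripper_force: 0.8
```

Emit:
apply_moves --motion '[{"x": 0, "y": 0.2, "z": 0, "yaw": 0, "hand": -1}, {"x": 0, "y": 0.3, "z": 0, "yaw": 0, "hand": -1}, {"x": 0, "y": 0.3, "z": 0, "yaw": 0, "hand": -1}]'

```text
clock: 55.02
position: [0.598, -0.1264, 0.0289]
ee_rot: [-0.051, -3.141, -0.0]
force: [-0.2, -1.0, -0.2]
width: 0.01
gripper_force: 0.2
```

Emit:
apply_moves --motion '[{"x": 0, "y": 0.1, "z": 0, "yaw": 0, "hand": -1}, {"x": 0, "y": 0.2, "z": 0, "yaw": 0, "hand": -1}, {"x": 0, "y": 0.2, "z": 0, "yaw": 0, "hand": -1}]'

```text
clock: 55.4
position: [0.598, -0.1256, 0.029]
ee_rot: [0.052, 3.141, -0.001]
force: [-0.6, -5.6, -0.2]
width: 0.003
gripper_force: 2.4
```

Emit:
apply_moves --motion '[{"x": 0, "y": 0.1, "z": 0, "yaw": 0, "hand": -1}, {"x": 0, "y": 0.15, "z": 0, "yaw": 0, "hand": -1}]'

```text
clock: 55.65
position: [0.598, -0.1255, 0.029]
ee_rot: [0.054, 3.141, -0.004]
force: [0.5, -8.5, -1.4]
width: 0.005
gripper_force: 4.6
```

Emit:
apply_moves --motion '[{"x": 0, "y": -1, "z": 0, "yaw": 0, "hand": -1}, {"x": 0, "y": -3, "z": 2, "yaw": 0, "hand": -1}, {"x": 0, "y": -4, "z": 7, "yaw": 0, "hand": -1}, {"x": 0, "y": -3, "z": 12, "yaw": 0, "hand": -1}, {"x": 5, "y": 3, "z": 14, "yaw": 0, "hand": -1}, {"x": 10, "y": 9, "z": 14, "yaw": 0, "hand": -1}, {"x": 10, "y": 14, "z": 14, "yaw": 0, "hand": -1}, {"x": 10, "y": 14, "z": 14, "yaw": 0, "hand": -1}, {"x": 10, "y": 14, "z": 14, "yaw": 0, "hand": -1}]'

```text
clock: 56.78
position: [0.6978, 0.0186, 0.1684]
ee_rot: [-0.047, -3.14, -0.001]
force: [-0.4, -0.7, 0.5]
width: 0.003
gripper_force: 0.0
```

Run:
```python
from lab import *
print(pose()); c,w=snap("wrist","w70"); labels(c,w,.064); g=w.mean(2).astype(int)
for y in np.arange(.315,.362,.003):
    print("%.3f"%y,[int(g[tuple(proj(c,[x,y,.034]).round().astype(int)[::-1])]) for x in(.575,.585,.595,.605,.615,.625)])
_,s=snap("side","s70"); print([(d["rect"],round(d["p"],2)) for d in recognise("lever","side")])
```

```text
(56.775, array([0.6978, 0.0186, 0.1684]), 'closing deg', np.float64(88.3), array([-0.4, -0.7,  0.5]), 0.003)
label centre 606.6 123.6 size 46.2 26.5 yaw -1.5 px [405.  90.]
label centre 607.3 53.0 size 45.7 26.3 yaw -2.0 px [323.  94.]
label centre 824.2 250.3 size 42.9 22.5 yaw 12.2 px [516. 312.]Traceback (most recent call last):
  File "<stdin>", line 4, in <module>
IndexError: index 604 is out of bounds for axis 1 with size 560
```

Run:
```python
from lab import *
c,t=snap("top","t71"); g=t.mean(2).astype(int); labels(c,t,.064)
for y in np.arange(.318,.362,.003):
    print("%.3f"%y,[int(g[tuple(proj(c,[x,y,.034]).round().astype(int)[::-1])]) for x in(.565,.575,.59,.605,.62,.64,.65)])
_,s=snap("side","s71"); print([(d["rect"],round(d["p"],2)) for d in recognise("lever","side")]); labels(camera_model("side"),s,.064)
cs=camera_model("side"); print("tip rest",proj(cs,[.508,.31,.069]),"up",proj(cs,[.540,.31,.133]))
```

```text
label centre 691.0 756.1 size 54.3 28.3 yaw 1.4 px [ 17. 173.]
0.318 [29, 75, 66, 114, 132, 100, 27]
0.321 [14, 140, 94, 127, 145, 162, 30]
0.324 [100, 183, 154, 87, 96, 145, 28]
0.327 [161, 174, 178, 0, 21, 4, 25]
0.330 [177, 172, 173, 51, 35, 62, 34]
0.333 [173, 172, 172, 131, 81, 127, 151]
0.336 [172, 173, 173, 172, 150, 170, 182]
0.339 [173, 174, 178, 183, 184, 187, 180]
0.342 [177, 183, 160, 141, 160, 140, 136]
0.345 [155, 141, 91, 3, 91, 0, 22]
0.348 [132, 6, 12, 45, 12, 53, 40]
0.351 [138, 32, 65, 82, 87, 61, 71]
0.354 [141, 46, 76, 88, 83, 108, 75]
0.357 [143, 44, 106, 83, 83, 163, 70]
0.360 [151, 43, 162, 81, 83, 177, 68]
[([202.3, 308.5, 271.0, 330.6], 0.8), ([221.6, 211.4, 233.0, 226.8], 0.33)]
label centre 607.5 120.1 size 44.4 24.6 yaw -3.3 px [257. 256.]
tip rest [271.93444972 328.73708475] up [254.66123244 304.43192369]
```

Run:
```python
from lab import *
c=camera_model("wrist"); w=cv2.imread("pics/w70.png"); g=w.mean(2).astype(int)
for n,bx,by in(("b1",.6016,-.0165),("b3",.6066,.1235)):
    print(n)
    for dx in(-.042,-.040,-.038,-.036,-.03,.034,.036,.038,.040,.042,.044,.048):
        x=bx+dx;u,v=proj(c,[x,by-.031*dx,.064]).round().astype(int); print(dx,g[v,u-30:u+31:6])
```

```text
b1
-0.042 [162 137 118  84  86  83  77  75 100 230 213]
-0.04 [172 171 170 101  98 102 100  98 210 225 226]
-0.038 [171  97  89  96  94  92  89  94 163 225 226]
-0.036 [172 107  98  98  99  99 101 100  82 225 226]
-0.03 [169 104 100  99 102 101 101  97  70 226 226]
0.034 [148  78  91  88  88  91  92  89 107 227 161]
0.036 [147 121  78  72  65  66  70  65 143 227 162]
0.038 [145 149 149  99 101 103  99 148 140 227 162]
0.04 [145 155 149  46  56  54  99 146 137 226 165]
0.042 [147 152 151  45  47  45 134 147 135 227 162]
0.044 [148 121 122  47  52  51 121 115 111 228 163]
0.048 [146 151 150  66  62  65 152 149 136 225 165]
b3
-0.042 [141 143 143 142 141 150 173 175  93 226  98]
-0.04 [163 157 161 177 174 175 211  70 226 216 104]
-0.038 [227 140 152 151 151 139 188 104 225 204 100]
-0.036 [159 176 176 174 171 168 168 164 226 206  86]
-0.03 [ 49 177 177 176 174 173 170 170 227 202  87]
0.034 [ 47 158 169 171 175 173 171 170 225 155  87]
0.036 [ 56 110 118 118 127 125 129 128 225 150 111]
0.038 [231 140 177 181 178 187 230 233 224 140 132]
0.04 [226 137  70  81  78 160 231 232 225 136 150]
0.042 [225 138  95  63  69  60 223 203 226 139  96]
0.044 [229 138 127  63  63  63 217 220 224 131 120]
0.048 [226 226  89 100 105 107 229 223 224 131 158]
```

All seated the same way. Handing in.

```bash
python3 -c "
from cell import *
print(sign_off())"
```

```text
the job is handed in; nothing more can be done
None
```

I handed the job in at about 57 s of the 210 s, with no verdict returned: brake set and later let off, all three packs on the desk clipped flat in bays 1–3 and the carriage pushed up against the end stop, as far as my camera and force checks show.

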